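# Load a clamp ring to the set mark in a spring gauge fixture

## Robot

A 7-joint arm with a two-finger parallel gripper is mounted at the origin on a cart in front of the work surface, level with it; the furniture and walls round the work are solid. World frame = base frame: x ahead of the robot, y to its left, z up, the work surface at z = 0. Lengths are in m, angles in rad, forces in N, time in s.
With the tool pointing down it reaches from about 0.4 to 0.85 m from the base axis. Payload 4.5 kg.
Tool frame: the origin (TCP) lies at the very end of the fingers, on their centre line; the grasp point (between the pads) lies 19 mm behind it; z points along the fingers, x is the direction in which the jaws open and shut, and the axes are right-handed (so a half turn about z gives the same grasp; the last joint's range is limited). The gripper opens to 88 mm and grips with 3 to 60 N. Pads are 18 mm wide; open, the fingers measure 123 mm over their backs; the gripper's body (75 mm by 187 mm) begins 45 mm behind the grasp point.
Start: joints at [1.372, 0.689, -0.195, 1.565, 0.157, 0.902, -0.215], TCP at [0.144, -0.608, 0.2] pointing down, gripper open.
Joint ranges: [-3.01, 3.01], [-0.46, 2.08], [-1.47, 1.51], [0.13, 2.56], [-1, 4.14], [0.04, 2.09], [-2.66, 2.66]. Speed limits (rad/s): [2.57, 2.57, 3.14, 3.14, 3.14, 3.14, 3.14].

## Interface

Orientations are given as a unit quaternion [x, y, z, w].
In Python, from plant import * gives the robot as it stands.
- The arm moves only by the tool apply_moves, never from a script. Its argument "series" is a list of rows, each an object of numbers: "x", "y", "z": the shift along the tool's x, y, z in units of 80 cm (1.0 is 80 cm); "wx", "wy", "wz": the turn, a rotation vector about the tool's x, y, z in units of pi rad (1.0 is pi rad); "fingers": the opening, from -1 (shut) to 1 (fully open), so that 0 is half open. In form: [{"x": .., "y": .., "z": .., "wx": .., "wy": .., "wz": .., "fingers": ..}, ...]. A call has 1 to 8 rows; each row shifts and turns the pose as measured when the row begins, along the tool's axes as they then stand; what a row does not reach is not made up. A row lasts 1/8 s, in which the tool goes at most 62.5 mm and 10.7 degrees, less where a joint would pass 70% of its speed; a pose out of reach is approached as far as the arm can. A call with a number of a shift or a turn outside -1 to 1 is refused whole. A call with a gripper value outside its range is refused whole. The fingers move at their own pace and stop on an object; "force" is the grip in N (left out, the last holds). Time passes only in rows, so rows that do not move let the fingers close. It gives the time, the measured TCP pose, the force and the opening at its end, in the units of the state.
- get_state(): the state, without advancing time (a new reading comes with each control period).
- snapshot(name): name is "scene" or "side" or "wrist"; returns (picture, depth): 480x640x3 uint8, red, green, blue; 480x640 float32, m along the optical axis (not along the pixel's ray), 0 where there is no reading.
- camera_model(name): a dict with "camera_matrix" (3x3 intrinsics, pixels), "world_from_camera" (4x4, takes a point from camera to world coordinates). Camera axes: x right, y up, looking along -z (the intrinsics and any distortion apply to the point x, -y, -z); pixel columns grow to the right and rows downward; lengths in m; the calibration is good to about 2 mm. The wrist camera is an equidistant fisheye: a pixel r from the principal point sees the ray r / f radians off the axis. A picture is of the moment at which its call begins: read the wrist's pose just before it. camera_model takes no time and is no camera call; for the wrist camera it gives the pose at the moment of the call.
- finish_job(): hands the job in, once; it reports no verdict.
The state is a dict: "clock": time; "q": joint angles; "qd": joint speeds; "joint_torque": joint torques, N m; "tool_pos": TCP position; "eef_rot": TCP orientation; "contact_force": force on the tool from outside, world axes, zero at the start; "moment": the same for the moment, N m; "opening": opening from 0.0 (shut) to 1.0 (fully open).
Only numpy, scipy, OpenCV 4.12 (cv2) and the standard library are available. Lean on these libraries where they do the work, as an engineer would, in place of code of your own. Each camera call takes 0.05 s, during which the arm holds its last target. There are 200 camera calls.

## Task

Move the big dark clamp ring into the bay of the load fixture so that it lies against the fence at the back. Then turn the handwheel with the upright peg clockwise, so that the jaw presses the ring against the sprung anvil, until the needle on the dial points into the gap between the two prongs of the set fork, and leave it loaded there. Do not run the needle to the end of its scale, leave the fork where it is set, and leave the smaller seal and bearing where they lie.

Things in the scene. Friction and masses are not known exactly. Their poses are not given: they have to be found in the camera images.
- fixture: Grey load fixture, fixed to the bench. Origin on the bench top (z = 0) at the centre of the open bay; own +x points from the bay's open front to the fence at its back, own +y to the anvil and dial (left), own -y to the jaw and handwheel (right). Turned by up to 0.15 rad from the world axes. Nothing stands over the bay.
- fence (a point): Middle of the fence's front face, at own x = +35 mm of the fixture, z = 11 mm. Steel bar at the back of the bay, 220 mm long in own y, 22 mm high. With the ring fully home the ring's centre is 34 mm in front of it, at own x = +1 mm.
- jaw: Steel jaw driven by the handwheel toward the anvil (own +y). Origin on the bench level at the middle of its face; face 50 mm wide in own x, top at z = 24 mm. Own y = -47 mm of the fixture when fully back. Behind it the drive housing, 40 mm high with a 6 mm foot flange: own x -70 to +57 mm, y -209 to -83 mm of the fixture.
- anvil: Sprung steel anvil facing the jaw, slides 20 mm in own +y. Origin on the bench level at the middle of its face, own y = +41 mm at rest; face 50 mm wide, top at z = 24 mm. The ring enters between jaw and anvil with 15 to 20 mm to spare. Behind it the gauge housing, 46 mm high with its dial (fork to 54 mm): own x -58 to +80 mm, y +68 to +215 mm.
- ring: The clamp ring to be loaded: loose dark flat ring, 68 mm outside diameter, bore about 34 mm, 16 mm high, 0.14 kg nominal; the largest of the three rings lying on the bench in front of the fixture. Origin at the centre of its underside, own z up.
- seal: Bystander: thin black shaft seal, 45 mm diameter, 8 mm high, loose. Origin at the centre of its underside. To be left alone.
- bearing: Bystander: sealed ball bearing, 52 mm diameter, 12 mm high, loose. Origin at the centre of its underside. To be left alone.
- wheel_centre (a point): A point on the handwheel's vertical axis, at the height of the upper face of the wheel disc (z = 56 mm, rim 58 mm). The wheel is a steel disc of 58 mm radius with a hub that rises to z = 65 mm within 20 mm of the axis.
- crank_peg (a point): Middle of the exposed crank peg of the handwheel, on its axis: upright black round peg, 16 mm diameter, from the disc (z = 56 mm) up to z = 96 mm, 45 mm from the wheel's axis. This point is at z = 76 mm. The peg is rigid with the wheel and goes round with it; it can be pushed round with a finger (about 3 to 6 N).
- wheel (a joint): Handwheel angle in rad, 0 to 8.6; grows as the wheel turns clockwise seen from above. Starts at 0 to 0.9. It moves the jaw 5 mm per rad toward the anvil and stays where it is left (friction 0.12 N m). Loading takes about one turn: first the slack beside the ring (up to 20 mm of jaw travel) is taken up, then the anvil moves.
- needle (a joint): Angle of the gauge needle in rad: 0 with the anvil at rest, growing clockwise seen from above, 2.0 at the end of the scale. 0.1 rad per mm of anvil travel, that is 0.5 rad of needle per rad of wheel once the ring is clamped. The anvil's spring: 2.4 N at rest plus 0.6 N per mm.
- set_fork (a joint): Angle at which the set fork stands on the dial's rim, in rad, on the same scale and from the same zero as the needle; 0.9 to 1.5, different each time. Stiff; not to be moved.
- needle_tip (a point): Tip of the black needle, 3 mm wide, 46 mm from the dial's centre, z about 48.5 mm.
- fork_gap (a point): Middle of the gap of the set fork (two dark prongs, 4 mm wide, pointing to the dial's centre, gap about 13 mm wide), taken at the needle tip's radius: the needle is set when its tip lies here. z about 48.5 mm.
Mind the look-alikes: they are no part of the job. What is shaped like the ring but green or pink is not meant.

How it is judged:
On the way, in this order (a step that is already met when the one before it is completed fails the run):
1. the ring lies in the bay against the fence (x of ring in the frame of fixture above -0.007 m and y of ring in the frame of fixture between -0.02 and 0.02 m and height (world z) of ring below 0.004 m and value of joint needle below 0.4 rad), for 0.2 s.
2. the needle points into the fork (distance between needle_tip and fork_gap below 0.0065 m), for 0.2 s.
At the end, for the whole second after the job is handed in: The ring lies flat in the bay, clamped between jaw and anvil, its centre within 8 mm of fully home against the fence; the needle tip is within 6.5 mm of the middle of the fork's gap and stays there (distance between needle_tip and fork_gap below 0.0065 m and x of ring in the frame of fixture above -0.007 m and height (world z) of ring below 0.004 m and angle between ring's own z axis and vertical below 0.1 rad and contact force between ring and jaw above 2 N and linear speed of ring below 0.01 m/s); the robot touches nothing.
It fails at once if the needle was run to the end of its scale (value of joint needle above 1.93 rad).
It fails at once if the set fork was moved (distance of fork_gap from where it was at the start of the episode above 0.006 m).
It fails at once if the seal or the bearing was shifted (distance of any of seal, bearing from where it was at the start of the episode above 0.025 m).
It also fails if it takes over 69 s, if anything falls off the work surface, if the arm or the gripper's body presses on something with over 40 N, if the wrist force passes 120 N, or if a joint passes its speed limit or range.

## Working session

There is one attempt and no reset: what is moved stays moved. The work goes in short steps, Python scripts to look and compute and a tool call to move; the robot and the scene stay as the last step left them, time stands still between calls to the robot, and variables do not carry over. Pictures are saved under pics/ and viewed, about 8 in all and at most 12, crops included, and the job is handed in when it is done.

Besides the shell and the picture viewer there is one more tool, called after "Call:" as name(argument=value, ...), one argument or row to a line, values as JSON. apply_moves: Moves the arm, as the interface text tells. Its arguments: {"type":"object","properties":{"series":{"type":"array","items":{"type":"object","properties":{"x":{"type":"number"},"y":{"type":"number"},"z":{"type":"number"},"wx":{"type":"number"},"wy":{"type":"number"},"wz":{"type":"number"},"fingers":{"type":"number"}}}},"force":{"type":"number"}},"required":["series"]}

```bash
ls; mkdir -p pics; cat > h.py <<'E'
from plant import *
import numpy as np, cv2
def world(cam,uv,z,m=None):
    m=m or camera_model(cam);K=np.array(m["camera_matrix"]);T=np.array(m["world_from_camera"])
    x=(uv[0]-K[0,2])/K[0,0];y=(uv[1]-K[1,2])/K[1,1]
    if cam=="wrist":
        r=np.hypot(x,y);s=np.sin(r)/max(r,1e-9);d=np.array([x*s,-y*s,-np.cos(r)])
    else: d=np.array([x,-y,-1.])
    d=T[:3,:3]@d;o=T[:3,3];return o+d*(z-o[2])/d[2]
def pix(cam,p,m=None):
    m=m or camera_model(cam);K=np.array(m["camera_matrix"]);T=np.array(m["world_from_camera"])
    c=T[:3,:3].T@(np.array(p)-T[:3,3]);x,y,z=c[0],-c[1],-c[2]
    if cam=="wrist":
        r=np.hypot(x,y);t=np.arctan2(r,z);x,y=x/r*t,y/r*t
    else:x,y=x/z,y/z
    return K[0,0]*x+K[0,2],K[1,1]*y+K[1,2]
def save(cam,name):
    im,d=snapshot(cam);cv2.imwrite(f"pics/{name}.png",im[...,::-1]);np.save(f"pics/{name}.npy",d);return im,d
E
python3 - <<'E'
from h import *
s=get_state();print(s)
for c in("scene","side","wrist"):
    m=camera_model(c);print(c,m)
a,_=save("scene","scene0");b,_=save("side","side0")
E
```

```text
pics
{'clock': 0.0, 'q': array([ 1.37177553,  0.68996265, -0.19451684,  1.56634912,  0.15732499,
        0.90251519, -0.21511383]), 'qd': array([ 0.00063837,  0.00067057, -0.00010289, -0.00047358,  0.00092528,
        0.00027484,  0.00083151]), 'joint_torque': array([-1.77606427e-05, -5.27568305e+01, -1.26688600e+00, -1.53436035e+01,
       -5.26160351e-02,  6.44580447e-03,  1.90821816e-04]), 'tool_pos': array([ 0.14397796, -0.6074614 ,  0.19962215]), 'eef_rot': array([ 7.84477088e-01, -6.20157119e-01, -7.67352751e-04, -5.07163820e-04]), 'contact_force': array([-0.6289861 ,  0.23296616,  0.3496609 ]), 'moment': array([-0.00636363,  0.00156113,  0.02921716]), 'opening': 1.0015431447771599}
scene {'camera_matrix': array([[595.45923292,   0.        , 325.07765236],
       [  0.        , 595.45923292, 240.89755874],
       [  0.        ,   0.        ,   1.        ]]), 'world_from_camera': array([[-0.88590878,  0.25412869, -0.38805186,  0.18637042],
       [-0.46362929, -0.51146333,  0.72350062,  0.82008619],
       [-0.01461203,  0.82086776,  0.57093135,  0.65924676],
       [ 0.        
[... 234 characters left out ...]
camera': array([[ 0.90625865,  0.26839272, -0.32658935,  0.25359617],
       [-0.42253472,  0.59823225, -0.680869  , -0.5648963 ],
       [ 0.012636  ,  0.75503876,  0.65555839,  0.72870802],
       [ 0.        ,  0.        ,  0.        ,  1.        ]])}
wrist {'camera_matrix': array([[371.64829954,   0.        , 324.84225027],
       [  0.        , 371.64829954, 240.43020692],
       [  0.        ,   0.        ,   1.        ]]), 'world_from_camera': array([[ 0.23145578,  0.92313769,  0.30699354,  0.22396195],
       [-0.97284307,  0.22032273,  0.07095245, -0.58990063],
       [-0.00213878, -0.31507889,  0.94906307,  0.38432322],
       [ 0.        ,  0.        ,  0.        ,  1.        ]])}
```

View pics/scene0.png

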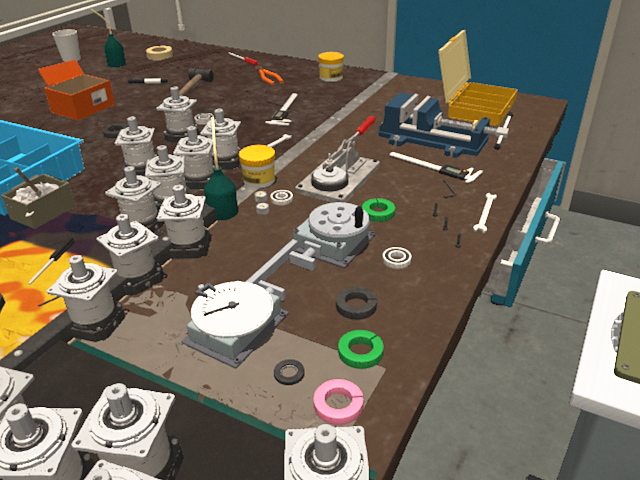

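View pics/side0.png

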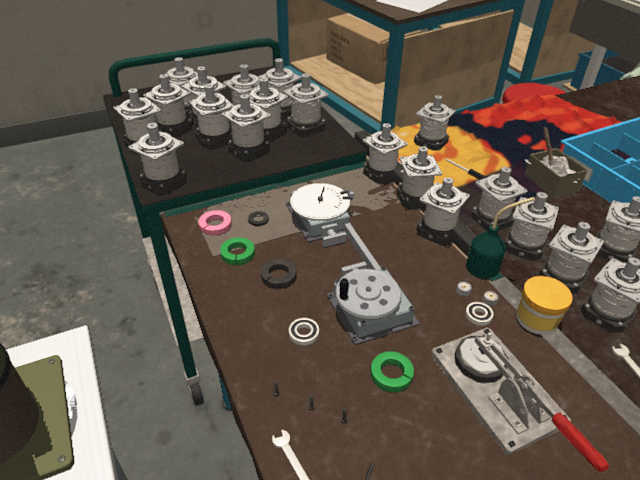

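Scene view: ring at about (356,303), seal (289,371), bearing (397,257), wheel (333,222) with its peg at (360,215), and dial (232,308) with the fork at (205,290). Side view: ring (279,274). Next I'll make enlarged crops for measuring.

```bash
python3 - <<'E'
from h import *
a=cv2.imread("pics/scene0.png")[180:340,170:430];b=cv2.imread("pics/side0.png")[170:350,240:440]
A=cv2.resize(a,None,fx=3,fy=3,interpolation=cv2.INTER_CUBIC)
cv2.imwrite("pics/cropA.png",A)
cv2.imwrite("pics/cropB.png",cv2.resize(b,None,fx=3.3,fy=3.3,interpolation=cv2.INTER_CUBIC))
for n,u in(("scene",(356,303)),("side",(279,274)),("scene",(289,371)),("side",(258,218)),("scene",(397,257)),("side",(304,331))):
    print(n,u,world(n,u,0.012))
# depth cloud
for c in("scene","side"):
    d=np.load(f"pics/{c}0.npy");m=camera_model(c);K=m["camera_matrix"];T=m["world_from_camera"]
    v,u=np.mgrid[:480,:640];P=np.stack([(u-K[0,2])/K[0,0]*d,-(v-K[1,2])/K[1,1]*d,-d],-1)@T[:3,:3].T+T[:3,3]
    np.save(f"pics/cloud_{c}.npy",P)
    for u,v in((333,222),(232,308),(356,303)) if c=="scene" else ((368,293),(320,200),(279,274)):print(c,u,v,P[v,u],d[v,u])
E
```

```text
scene (356, 303) [0.49708616 0.13647082 0.012     ]
side (279, 274) [0.49872888 0.12499193 0.012     ]
scene (289, 371) [0.5199291  0.31598549 0.012     ]
side (258, 218) [0.52100895 0.30293933 0.012     ]
scene (397, 257) [ 0.48467421 -0.01296397  0.012     ]
side (304, 331) [ 0.48630056 -0.02199026  0.012     ]
scene 333 222 [ 0.60933067 -0.00078705  0.05938533] 1.1005125
scene 232 308 [0.64716186 0.27091092 0.0473622 ] 0.9254837
scene 356 303 [0.50181028 0.12607714 0.00215927] 0.99967486
side 368 293 [ 0.60379306 -0.02839137  0.06132265] 0.9171702
side 320 200 [0.6487218  0.2626773  0.04872739] 1.13828
side 279 274 [0.50206532 0.13438182 0.00224507] 1.033503
```

View pics/cropA.png

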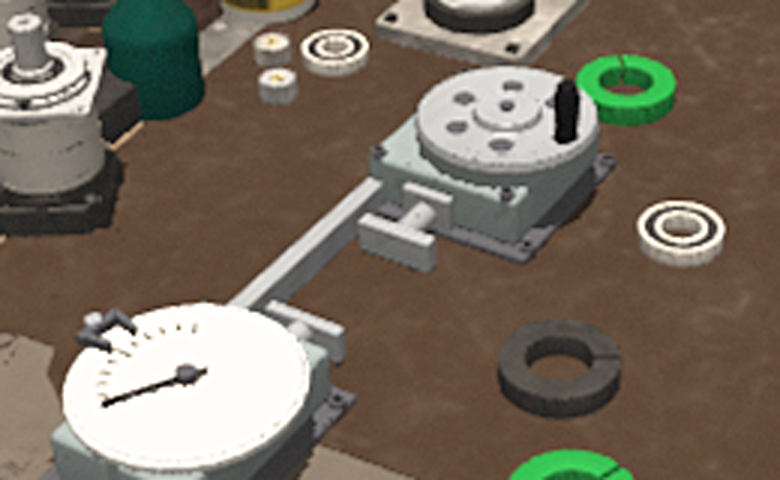

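View pics/cropB.png

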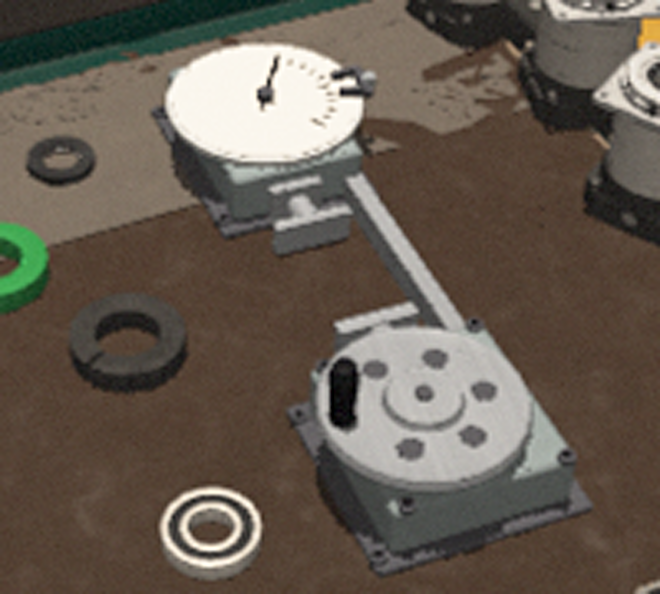

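Crops show, in crop pixels: A has hub (508,106), peg foot (566,138), dial hub (187,373), needle tip (103,404) and fork gap near (120,338). B has hub (424,393), peg (343,395), dial hub (265,95) and needle tip (277,57). The bay opens toward the robot.

```bash
python3 - <<'E'
from h import *
A=lambda u,v:(170+u/3-.33,180+v/3-.33)
B=lambda u,v:(240+u/3.3-.35,170+v/3.3-.35)
def both(n,a,b,z):
    p=world("scene",A(*a),z);q=world("side",B(*b),z);print(n,p[:2].round(4),q[:2].round(4),"mean",((p+q)/2)[:2].round(4))
both("hub",(508,106),(424,393),.065)
both("pegtop",(566,85),(343,366),.096)
both("pegbase",(566,138),(343,420),.056)
both("dialhub",(187,370),(265,93),.05)
both("needletip",(103,404),(277,57),.0485)
both("fork",(120,338),(343,83),.0485)
both("anvil front corner",(343,333),(273,238),.024)
both("anvil back corner",(268,303),(350,210),.024)
both("jawfront corner",(435,243),(335,322),.024)
both("jawback corner",(362,216),(415,304),.024)
both("ring",(560,357),(128,327),.016)
# fence top surface: points with z ~ .022 in clouds
for c in("scene","side"):
    P=np.load(f"pics/cloud_{c}.npy").reshape(-1,3)
    k=(abs(P[:,2]-.021)<.004)&(P[:,0]>.6)&(P[:,0]<.72)&(P[:,1]>.08)&(P[:,1]<.18)
    Q=P[k];Q=Q[:,:2]; 
    if len(Q)>20:
        f=cv2.fitLine(Q.astype(np.float32),cv2.DIST_HUBER,0,.01,.01).ravel();print(c,len(Q),f,np.arctan2(f[1],f[0])-np.pi/2)
E
```

```text
hub [ 0.6062 -0.0194] [ 0.6069 -0.0226] mean [ 0.6066 -0.021 ]
pegtop [ 0.5637 -0.012 ] [ 0.5622 -0.0145] mean [ 0.563  -0.0133]
pegbase [ 0.5643 -0.0151] [ 0.5639 -0.015 ] mean [ 0.5641 -0.015 ]
dialhub [0.652  0.2635] [0.6512 0.2682] mean [0.6516 0.2659]
needletip [0.6763 0.3034] [0.6764 0.3034] mean [0.6764 0.3034]
fork [0.7004 0.2567] [0.7033 0.2592] mean [0.7019 0.258 ]
anvil front corner [0.6121 0.1747] [0.6081 0.1635] mean [0.6101 0.1691]
anvil back corner [0.6641 0.1708] [0.663  0.1679] mean [0.6635 0.1694]
jawfront corner [0.6061 0.0781] [0.6093 0.0819] mean [0.6077 0.08  ]
jawback corner [0.6589 0.0738] [0.6589 0.0763] mean [0.6589 0.075 ]
ring [0.4993 0.1305] [0.5017 0.1349] mean [0.5005 0.1327]
scene 467 [ 0.23255056 -0.9725843   0.6647516   0.13968459] -2.9068933
side 337 [ 0.30655354 -0.9518534   0.6656802   0.1344367 ] -2.8300226
```

```bash
cat >> h.py <<'E'
import json
from scipy.spatial.transform import Rotation as Ro
def rows(target,yaw,n,R=None,p=None,fingers=None):
    "equal steps to target; yaw = world angle of tool x, tool down. returns list of rows"
    s=get_state();R=Ro.from_quat(s["eef_rot"]) if R is None else R;p=np.array(s["tool_pos"]) if p is None else p
    G=Ro.from_euler("z",yaw)*Ro.from_euler("x",np.pi);w=(G*R.inv()).as_rotvec();out=[]
    st=(np.array(target)-p)/n
    for i in range(n):
        d=R.inv().apply(st)/.8;r=R.inv().apply(w/n)/np.pi
        o=dict(zip("x y z wx wy wz".split(),[round(float(v),4) for v in (*d,*r)]))
        if fingers is not None:o["fingers"]=fingers
        out.append({k:v for k,v in o.items() if k=="fingers" or abs(v)>5e-4});R=Ro.from_rotvec(w/n)*R;p=p+st
    return out,R,p
def fmt(o):print(json.dumps(o).replace(" ",""))
E
python3 - <<'E'
from h import *
a,R,p=rows((.45,-.25,.25),-.7,8);fmt(a)
b,R,p=rows((.54,.13,.22),-.09,8,R,p);fmt(b)
A=lambda u,v:(170+u/3-.33,180+v/3-.33)
B=lambda u,v:(240+u/3.3-.35,170+v/3.3-.35)
for n,f,z,pts in(("scene",A,.016,[(598,358),(620,358)]),("side",B,.016,[(95,358)]),("scene",A,.022,[(382,182),(245,300)]),("side",B,.022,[(350,183),(437,325),(368,178),(462,325)])):
  print(n,[world(n,f(*q),z)[:2].round(4) for q in pts])
E
```

```text
[{"x":-0.0433,"y":-0.0594,"z":-0.0078,"wz":-0.0254},{"x":-0.0385,"y":-0.0627,"z":-0.0078,"wz":-0.0254},{"x":-0.0334,"y":-0.0655,"z":-0.0078,"wz":-0.0254},{"x":-0.028,"y":-0.068,"z":-0.0078,"wz":-0.0254},{"x":-0.0225,"y":-0.07,"z":-0.0078,"wz":-0.0254},{"x":-0.0169,"y":-0.0716,"z":-0.0078,"wz":-0.0254},{"x":-0.0111,"y":-0.0727,"z":-0.0078,"wz":-0.0254},{"x":-0.0053,"y":-0.0733,"z":-0.0079,"wz":-0.0254}]
[{"x":-0.0275,"y":-0.0545,"z":0.0047,"wz":-0.0243},{"x":-0.0233,"y":-0.0564,"z":0.0047,"wz":-0.0243},{"x":-0.0189,"y":-0.058,"z":0.0047,"wz":-0.0243},{"x":-0.0144,"y":-0.0593,"z":0.0047,"wz":-0.0243},{"x":-0.0099,"y":-0.0602,"z":0.0047,"wz":-0.0243},{"x":-0.0053,"y":-0.0608,"z":0.0047,"wz":-0.0243},{"x":-0.0006,"y":-0.061,"z":0.0047,"wz":-0.0243},{"x":0.004,"y":-0.0609,"z":0.0047,"wz":-0.0243}]
scene [array([0.4802, 0.1219]), array([0.4694, 0.1165])]
side [array([0.4752, 0.119 ])]
scene [array([0.6676, 0.0344]), array([0.6789, 0.1724])]
side [array([0.6763, 0.1936]), array([0.6631, 0.0573]), array([0.689 , 0.1934]), array([0.6763, 0.0513])]
```

Call:
apply_moves(
  series=[
    {"x": -0.043, "y": -0.06, "z": -0.008, "wz": -0.025},
    {"x": -0.038, "y": -0.063, "z": -0.008, "wz": -0.025},
    {"x": -0.033, "y": -0.066, "z": -0.008, "wz": -0.025},
    {"x": -0.028, "y": -0.068, "z": -0.008, "wz": -0.025},
    {"x": -0.022, "y": -0.07, "z": -0.008, "wz": -0.025},
    {"x": -0.017, "y": -0.072, "z": -0.008, "wz": -0.025},
    {"x": -0.011, "y": -0.073, "z": -0.008, "wz": -0.025},
    {"x": -0.005, "y": -0.073, "z": -0.008, "wz": -0.025},
  ],
)

```text
schema error: expected keys x, y, z, wx, wy, wz, fingers
```

Call:
apply_moves(
  series=[
    {"x": -0.028, "y": -0.055, "z": 0.005, "wz": -0.024},
    {"x": -0.023, "y": -0.056, "z": 0.005, "wz": -0.024},
    {"x": -0.019, "y": -0.058, "z": 0.005, "wz": -0.024},
    {"x": -0.014, "y": -0.059, "z": 0.005, "wz": -0.024},
    {"x": -0.01, "y": -0.06, "z": 0.005, "wz": -0.024},
    {"x": -0.005, "y": -0.061, "z": 0.005, "wz": -0.024},
    {"y": -0.061, "z": 0.005, "wz": -0.024},
    {"x": 0.004, "y": -0.061, "z": 0.005, "wz": -0.024},
  ],
)

```text
schema error: expected keys x, y, z, wx, wy, wz, fingers
```

```bash
python3 - <<'E'
from h import *
s=get_state();print(s["clock"],s["tool_pos"],Ro.from_quat(s["eef_rot"]).as_matrix()[:,0],s["contact_force"])
m=camera_model("wrist");im,d=save("wrist","w1")
np.save("pics/w1_T.npy",m["world_from_camera"])
for p in [(.5005,.1327,.016),(.635,.125,.016),(.607,-.021,.065),(.652,.266,.05)]:print(p,pix("wrist",p,m))
E
```

```text
0.1 [ 0.14399961 -0.60756166  0.19971564] [ 0.23079624 -0.97300083 -0.00157685] [ 0.37269352  0.39530581 -0.60045241]
(0.5005, 0.1327, 0.016) (np.float64(-52.20030488149871), np.float64(-72.93869773910504))
(0.635, 0.125, 0.016) (np.float64(-21.68964411524638), np.float64(-136.89816384038713))
(0.607, -0.021, 0.065) (np.float64(4.711269564540942), np.float64(-159.21941983104736))
(0.652, 0.266, 0.05) (np.float64(-67.0086587789558), np.float64(-127.91428859863711))
```

View pics/w1.png

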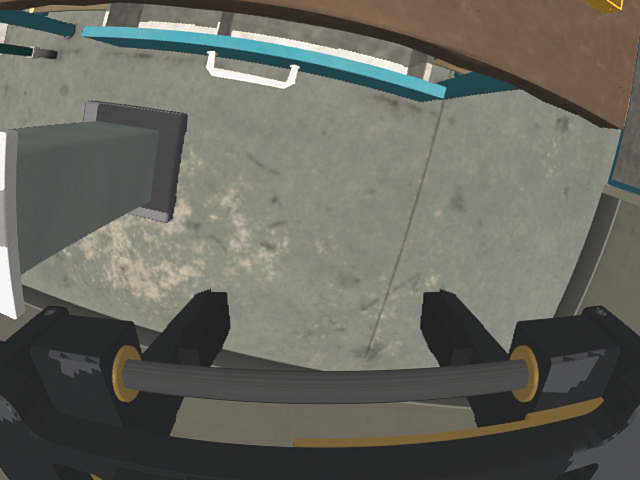

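The moves were refused because every row needs all seven keys, so the arm is still at the start. This wrist view shows only the floor and the two fingers. Resending with complete rows.

Call:
apply_moves(
  series=[
    {"x": -0.043, "y": -0.06, "z": -0.008, "wx": 0, "wy": 0, "wz": -0.025, "fingers": 1},
    {"x": -0.038, "y": -0.063, "z": -0.008, "wx": 0, "wy": 0, "wz": -0.025, "fingers": 1},
    {"x": -0.033, "y": -0.066, "z": -0.008, "wx": 0, "wy": 0, "wz": -0.025, "fingers": 1},
    {"x": -0.028, "y": -0.068, "z": -0.008, "wx": 0, "wy": 0, "wz": -0.025, "fingers": 1},
    {"x": -0.022, "y": -0.07, "z": -0.008, "wx": 0, "wy": 0, "wz": -0.025, "fingers": 1},
    {"x": -0.017, "y": -0.072, "z": -0.008, "wx": 0, "wy": 0, "wz": -0.025, "fingers": 1},
    {"x": -0.011, "y": -0.073, "z": -0.008, "wx": 0, "wy": 0, "wz": -0.025, "fingers": 1},
    {"x": -0.005, "y": -0.073, "z": -0.008, "wx": 0, "wy": 0, "wz": -0.025, "fingers": 1},
  ],
)

```text
clock: 1.15
tool_pos: [0.4561, -0.2447, 0.2497]
eef_rot: [0.939, -0.344, -0.002, 0.001]
contact_force: [0.4, -0.2, 0.1]
opening: 0.997
```

```bash
python3 - <<'E'
from h import *
s=get_state();print(s["clock"],s["tool_pos"],Ro.from_quat(s["eef_rot"]).as_matrix()[:,0],s["q"])
fmt(rows((.54,.13,.22),-.09,8)[0])
E
```

```text
1.15 [ 0.45612821 -0.24472461  0.2496509 ] [ 0.76396782 -0.6452492  -0.00257641] [ 0.64538224  0.50142179 -0.37856295  1.81353454  0.23510547  0.87398616
 -0.5446728 ]
[{"x":-0.0278,"y":-0.0532,"z":0.0046,"wz":-0.0243},{"x":-0.0236,"y":-0.0552,"z":0.0046,"wz":-0.0243},{"x":-0.0193,"y":-0.0568,"z":0.0046,"wz":-0.0243},{"x":-0.0149,"y":-0.0581,"z":0.0046,"wz":-0.0243},{"x":-0.0105,"y":-0.0591,"z":0.0046,"wz":-0.0243},{"x":-0.0059,"y":-0.0597,"z":0.0046,"wz":-0.0243},{"x":-0.0014,"y":-0.06,"z":0.0046,"wz":-0.0243},{"x":0.0032,"y":-0.0599,"z":0.0046,"wz":-0.0243}]
```

Call:
apply_moves(
  series=[
    {"x": -0.028, "y": -0.053, "z": 0.005, "wx": 0, "wy": 0, "wz": -0.024, "fingers": 1},
    {"x": -0.024, "y": -0.055, "z": 0.005, "wx": 0, "wy": 0, "wz": -0.024, "fingers": 1},
    {"x": -0.019, "y": -0.057, "z": 0.005, "wx": 0, "wy": 0, "wz": -0.024, "fingers": 1},
    {"x": -0.015, "y": -0.058, "z": 0.005, "wx": 0, "wy": 0, "wz": -0.024, "fingers": 1},
    {"x": -0.01, "y": -0.059, "z": 0.005, "wx": 0, "wy": 0, "wz": -0.024, "fingers": 1},
    {"x": -0.006, "y": -0.06, "z": 0.005, "wx": 0, "wy": 0, "wz": -0.024, "fingers": 1},
    {"x": -0.001, "y": -0.06, "z": 0.004, "wx": 0, "wy": 0, "wz": -0.024, "fingers": 1},
    {"x": 0.003, "y": -0.06, "z": 0.004, "wx": 0, "wy": 0, "wz": -0.024, "fingers": 1},
  ],
)

```text
clock: 2.15
tool_pos: [0.5419, 0.1429, 0.2179]
eef_rot: [0.999, -0.039, -0.0, 0.001]
contact_force: [1.4, -0.6, -0.9]
opening: 0.999
```

```bash
python3 - <<'E'
from h import *
m=camera_model("wrist");im,d=save("wrist","w2")
np.savez("pics/w2.npz",**{k:m[k] for k in m})
s=get_state();print(s["clock"],s["tool_pos"],Ro.from_quat(s["eef_rot"]).as_matrix()[:,0],s["contact_force"])
for p in [(.5005,.1327,.016),(.635,.125,.016),(.607,-.021,.065),(.652,.266,.05)]:print(p,pix("wrist",p,m))
E
```

```text
2.2 [0.54202538 0.15258306 0.21816942] [ 9.97826264e-01 -6.58989984e-02  2.62470240e-04] [1.80458962 6.54178013 0.05591311]
(0.5005, 0.1327, 0.016) (np.float64(287.2975872735989), np.float64(210.32982704328634))
(0.635, 0.125, 0.016) (np.float64(411.70306768615563), np.float64(208.51274593835188))
(0.607, -0.021, 0.065) (np.float64(394.7213214674881), np.float64(349.416813119347))
(0.652, 0.266, 0.05) (np.float64(430.7606632452108), np.float64(73.18731853528575))
```

View pics/w2.png

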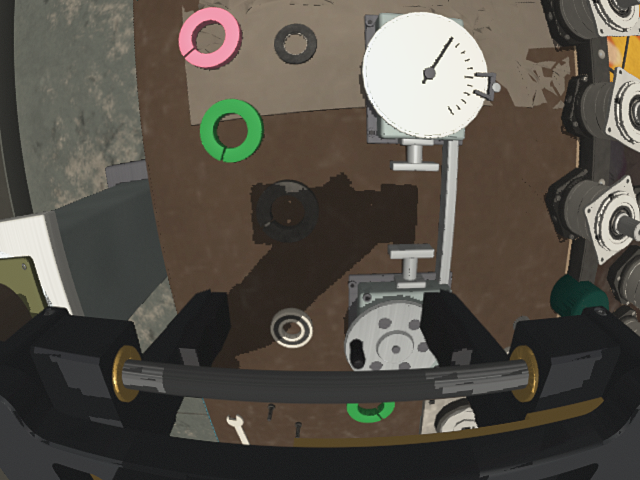

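The ring sits in shadow at about (288,209), which agrees with the prediction of (287,210). The anvil face is near (415,170), the jaw face near (415,250) and the fence front edge near (444,210).

```bash
python3 - <<'E'
from h import *
z=np.load("pics/w2.npz");m={k:z[k] for k in z};im=cv2.imread("pics/w2.png")
W=lambda u,v,h:world("wrist",(u,v),h,m)[:2].round(4)
for n,p,h in [("anvilL",(392,170),.024),("anvilR",(438,170),.024),("jawL",(391,250),.024),("jawR",(437,250),.024),("fence+",(446,150),.022),("fence-",(440,270),.022),("hub",(396,349),.065),("dial",(429,73),.05),("forkgap",(478,87),.0485),("tip",(452,38),.0485)]:print(n,W(*p,h))
g=cv2.cvtColor(im,cv2.COLOR_BGR2GRAY)
# ring by depth: height>8mm near
d=np.load("pics/w2.npy");K=m["camera_matrix"];T=m["world_from_camera"]
v,u=np.mgrid[170:255,245:335];x=(u-K[0,2])/K[0,0];y=(v-K[1,2])/K[1,1];r=np.hypot(x,y)
D=d[170:255,245:335];s=np.tan(r)/r
P=np.stack([x*s*D,-y*s*D,-D],-1)@T[:3,:3].T+T[:3,3]
k=(P[...,2]>.010)&(P[...,2]<.025);pts=P[k][:,:2].astype(np.float32);print(k.sum(),P[...,2].min(),P[...,2].max());print(cv2.minEnclosingCircle(pts),pts.min(0),pts.max(0),(pts.min(0)+pts.max(0))/2)
E
```

```text
anvilL [0.6132 0.1694]
anvilR [0.6629 0.1672]
jawL [0.6096 0.0819]
jawR [0.6623 0.0777]
fence+ [0.673 0.188]
fence- [0.6673 0.052 ]
hub [ 0.6084 -0.0206]
dial [0.6503 0.2662]
forkgap [0.7011 0.2534]
tip [0.6771 0.3024]
2156 -0.0012797835224950815 0.40254941654718523
((0.49953994154930115, 0.13061343133449554), 0.03464590758085251) [0.46604815 0.09695144] [0.5337173  0.16480288] [0.4998827  0.13087717]
```

```bash
python3 - <<'E'
from h import *
s=get_state();print(s["tool_pos"],Ro.from_quat(s["eef_rot"]).as_matrix()[:,0])
a,R,p=rows((.4744,.1328,.06),-.066,8);fmt(a[:1]);
E
```

```text
[0.54202538 0.15258306 0.21816942] [ 9.97826264e-01 -6.58989984e-02  2.62470240e-04]
[{"x":-0.0103,"y":0.004,"z":0.0247}]
```

Call:
apply_moves(
  series=[
    {"x": -0.0103, "y": 0.004, "z": 0.0247, "wx": 0, "wy": 0, "wz": 0, "fingers": -0.32},
    {"x": -0.0103, "y": 0.004, "z": 0.0247, "wx": 0, "wy": 0, "wz": 0, "fingers": -0.32},
    {"x": -0.0103, "y": 0.004, "z": 0.0247, "wx": 0, "wy": 0, "wz": 0, "fingers": -0.32},
    {"x": -0.0103, "y": 0.004, "z": 0.0247, "wx": 0, "wy": 0, "wz": 0, "fingers": -0.32},
    {"x": -0.0103, "y": 0.004, "z": 0.0247, "wx": 0, "wy": 0, "wz": 0, "fingers": -0.32},
    {"x": -0.0103, "y": 0.004, "z": 0.0247, "wx": 0, "wy": 0, "wz": 0, "fingers": -0.32},
    {"x": -0.0103, "y": 0.004, "z": 0.0247, "wx": 0, "wy": 0, "wz": 0, "fingers": -0.32},
    {"x": 0, "y": 0, "z": 0, "wx": 0, "wy": 0, "wz": 0, "fingers": -0.32},
  ],
)

```text
clock: 3.2
tool_pos: [0.4808, 0.1364, 0.0747]
eef_rot: [0.999, -0.032, -0.001, -0.004]
contact_force: [0.2, -0.0, -0.3]
opening: 0.34
```

```bash
python3 - <<'E'
from h import *
s=get_state();print(s["clock"],s["tool_pos"],Ro.from_quat(s["eef_rot"]).as_matrix()[:,0],s["opening"])
fmt(rows((.4744,.1328,.03),-.066,2)[0])
E
```

```text
3.2 [0.48081278 0.13636742 0.07467123] [ 0.9979617  -0.06379977 -0.00142389] 0.3398345266972219
[{"x":-0.0038,"y":0.0027,"z":0.0279,"wx":-0.0014},{"x":-0.0038,"y":0.0026,"z":0.0279,"wx":-0.0014}]
```

Call:
apply_moves(
  series=[
    {"x": -0.0038, "y": 0.0027, "z": 0.028, "wx": -0.0014, "wy": 0, "wz": 0, "fingers": -0.32},
    {"x": -0.0038, "y": 0.0027, "z": 0.028, "wx": -0.0014, "wy": 0, "wz": 0, "fingers": -0.32},
    {"x": 0, "y": 0, "z": 0, "wx": 0, "wy": 0, "wz": 0, "fingers": -0.32},
  ],
)

```text
clock: 3.58
tool_pos: [0.478, 0.1338, 0.031]
eef_rot: [0.999, -0.033, 0.002, -0.001]
contact_force: [0.1, -0.2, -0.4]
opening: 0.342
```

```bash
python3 - <<'E'
from h import *
s=get_state();print(s["clock"],s["tool_pos"],Ro.from_quat(s["eef_rot"]).as_matrix()[:,0],s["opening"],s["contact_force"])
fmt(rows((.4744,.1328,.004),-.066,2)[0])
m=camera_model("wrist");im,d=save("wrist","w3");print(pix("wrist",(.4998,.131,.016),m))
cv2.imwrite("pics/w3c.png",cv2.resize(im[140:440,170:490,::-1],None,fx=1.8,fy=1.8))
E
```

```text
3.575 [0.47799692 0.13375966 0.03099805] [ 0.99787637 -0.06501369  0.0039965 ] 0.3419081908466954 [ 0.0729905  -0.19648448 -0.3988241 ]
[{"x":-0.0023,"y":0.0008,"z":0.0169,"wy":-0.0006},{"x":-0.0022,"y":0.0008,"z":0.0169,"wy":-0.0006}]
(np.float64(361.88348525978677), np.float64(266.70973558975845))
```

View pics/w3c.png

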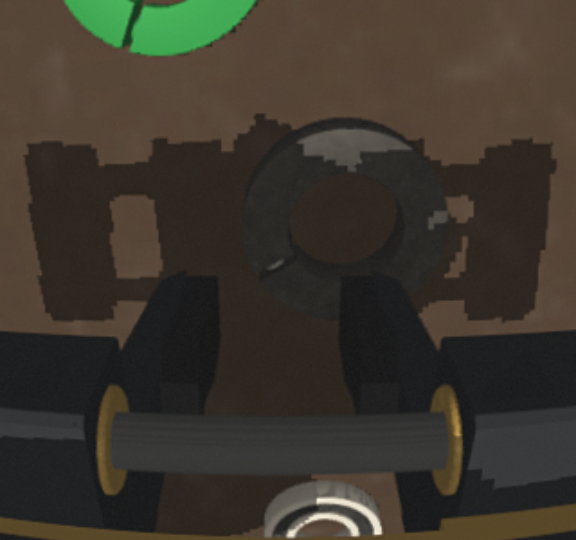

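The ring bore lies beyond the right finger, with its centre at about (345,215) in the crop. That puts it roughly 2 mm further in +y than predicted, so I'll correct for it, lower and grip.

Call:
apply_moves(
  series=[
    {"x": -0.004, "y": -0.001, "z": 0.012, "wx": 0, "wy": 0, "wz": 0, "fingers": -0.32},
    {"x": -0.0015, "y": 0, "z": 0.012, "wx": 0, "wy": 0, "wz": 0, "fingers": -0.32},
    {"x": 0, "y": 0, "z": 0.01, "wx": 0, "wy": 0, "wz": 0, "fingers": -0.32},
    {"x": 0, "y": 0, "z": 0, "wx": 0, "wy": 0, "wz": 0, "fingers": -0.32},
  ],
)

```text
clock: 4.12
tool_pos: [0.4766, 0.1361, 0.0047]
eef_rot: [0.999, -0.033, 0.005, -0.003]
contact_force: [0.2, -0.1, -0.1]
opening: 0.341
```

```bash
python3 - <<'E'
from h import *
s=get_state();print(s["clock"],s["tool_pos"],Ro.from_quat(s["eef_rot"]).as_matrix()[:,0],s["opening"],s["contact_force"])
fmt(rows((.4744,.1345,.005),-.066,1)[0])
E
```

```text
4.125 [0.47663384 0.13613738 0.00473445] [ 0.99776105 -0.06619943  0.00951452] 0.34142398096278326 [ 0.23726662 -0.07621728 -0.08969303]
[{"x":-0.0026,"y":0.0022,"wx":-0.0019,"wy":-0.003}]
```

No contact, at depth. Now closing.

Call:
apply_moves(
  series=[
    {"x": -0.002, "y": 0.001, "z": 0, "wx": -0.002, "wy": -0.003, "wz": 0, "fingers": -0.6},
    {"x": 0, "y": 0, "z": 0, "wx": 0, "wy": 0, "wz": 0, "fingers": -1},
    {"x": 0, "y": 0, "z": 0, "wx": 0, "wy": 0, "wz": 0, "fingers": -1},
    {"x": 0, "y": 0, "z": 0, "wx": 0, "wy": 0, "wz": 0, "fingers": -1},
    {"x": 0, "y": 0, "z": 0, "wx": 0, "wy": 0, "wz": 0, "fingers": -1},
  ],
  force=20,
)

```text
clock: 4.75
tool_pos: [0.4753, 0.1354, 0.0052]
eef_rot: [0.999, -0.033, 0.0, 0.0]
contact_force: [1.0, 1.1, 0.9]
opening: 0.0
```

```bash
python3 - <<'E'
from h import *
s=get_state();print(s["clock"],s["tool_pos"],Ro.from_quat(s["eef_rot"]).as_matrix()[:,0],s["opening"]*88,s["contact_force"])
fmt(rows((.4744,.1345,.012),-.066,1)[0])
m=camera_model("wrist");im,d=save("wrist","w4")
# ring pts by height
K=m["camera_matrix"];T=m["world_from_camera"]
v,u=np.mgrid[:480,:640];x=(u-K[0,2])/K[0,0];y=(v-K[1,2])/K[1,1];r=np.hypot(x,y)+1e-9;t=np.tan(np.minimum(r,1.5))/r
P=np.stack([x*t*d,-y*t*d,-d],-1)@T[:3,:3].T+T[:3,3]
k=(abs(P[...,2]-.016)<.006)&(P[...,0]>.45)&(P[...,0]<.56)&(P[...,1]>.08)&(P[...,1]<.19)
pts=P[k][:,:2].astype(np.float32);print(k.sum(),cv2.minEnclosingCircle(pts),pts.max(0),np.median(P[k][:,2]))
E
```

```text
4.75 [0.47533581 0.13544722 0.00519798] [ 9.97786720e-01 -6.64949407e-02  2.89050962e-04] 0.000649628023221578 [0.9677412  1.05874848 0.94319566]
[{"x":-0.0011,"y":0.0013,"z":-0.0085}]
6480 ((0.49978941679000854, 0.13099034130573273), 0.034457918256521225) [0.5337531  0.16497876] 0.016328300288453293
```

```bash
python3 - <<'E'
import cv2
im=cv2.imread("pics/w4.png");cv2.imwrite("pics/w4c.png",cv2.resize(im[140:440,170:490],None,fx=1.8,fy=1.8))
E
```

```text
(no output)
```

View pics/w4c.png

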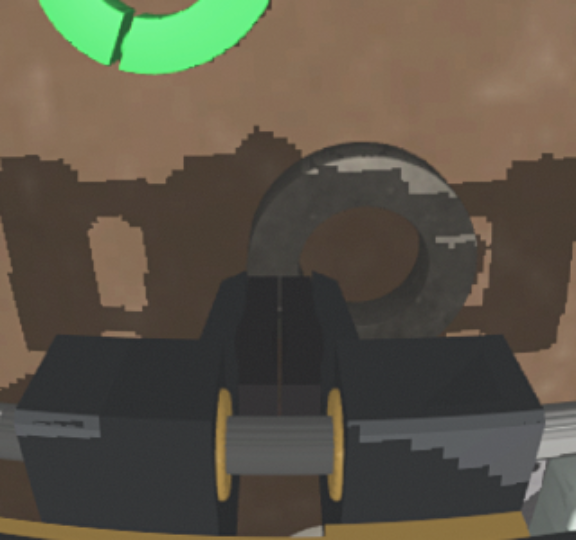

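The fingers shut on nothing. The tips appear at crop (280,275), short of the ring's bore and on its -y side, so I'll check the camera against the TCP.

```bash
python3 - <<'E'
from h import *
s=get_state();m=camera_model("wrist");p=s["tool_pos"]
print(p,"tcp pix",pix("wrist",p,m))
d=np.load("pics/w4.npy");uv=(325.6,292.8)
for z in(.005,.016,.03):print(z,world("wrist",uv,z,m))
print("ring pix",pix("wrist",(.4998,.131,.016),m))
# depth at the fingertip
K=m["camera_matrix"];T=m["world_from_camera"]
for v in range(270,330,6):
    u=318;x=(u-K[0,2])/K[0,0];y=(v-K[1,2])/K[1,1];r=np.hypot(x,y);t=np.tan(r)/r;D=d[v,u]
    print(v,(T[:3,:3]@np.array([x*t*D,-y*t*D,-D])+T[:3,3]).round(4))
a,da=save("scene","s5");b,db=save("side","d5")
A=pix("scene",p);B=pix("side",p);print(A,B)
c=lambda im,q:cv2.resize(im[int(q[1])-60:int(q[1])+60,int(q[0])-60:int(q[0])+60,::-1],(390,390),interpolation=cv2.INTER_CUBIC)
cv2.imwrite("pics/c5.png",np.hstack([c(a,A),c(b,B)]))
E
```

```text
[0.47533045 0.13544924 0.00518729] tcp pix (np.float64(324.2837294157716), np.float64(274.9309228193455))
0.005 [0.47533259 0.12452203 0.005     ]
0.016 [0.47568332 0.12996075 0.016     ]
0.03 [0.4761297  0.13688276 0.03      ]
ring pix (np.float64(371.72113999978706), np.float64(288.0464720239637))
270 [0.4727 0.143  0.0158]
276 [0.4724 0.1397 0.0158]
282 [0.4723 0.137  0.0173]
288 [0.4719 0.1329 0.0159]
294 [0.4733 0.1437 0.0446]
300 [0.4734 0.1441 0.051 ]
306 [0.4735 0.1439 0.0561]
312 [0.4735 0.1437 0.0606]
318 [0.4736 0.1439 0.0657]
324 [0.4737 0.1434 0.0694]
(np.float64(368.16840530189177), np.float64(309.6754297151269)) (np.float64(265.73744480068757), np.float64(276.57125204467934))
```

View pics/c5.png

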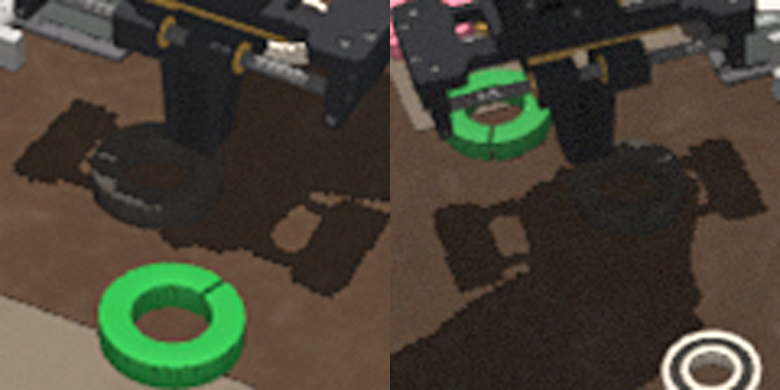

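Depth puts the fingertips at z≈0.042 while the TCP reads 0.005, and the side view also shows them above the ring. I'll check the earlier frames to see whether this offset is constant.

```bash
python3 - <<'E'
from h import *
s=get_state();m=camera_model("wrist");K=m["camera_matrix"];T=m["world_from_camera"]
Rt=Ro.from_quat(s["eef_rot"]).as_matrix()
# camera in tool frame; fingers in tool frame from each depth image
Rc=Rt.T@T[:3,:3];tc=Rt.T@(T[:3,3]-s["tool_pos"]);print("cam in tool",tc)
v,u=np.mgrid[:480,:640];x=(u-K[0,2])/K[0,0];y=(v-K[1,2])/K[1,1];r=np.hypot(x,y)+1e-9;t=np.tan(np.minimum(r,1.5))/r
z=np.load("pics/w2.npz")["world_from_camera"]
for n in("w1","w2","w3","w4"):
    d=np.load(f"pics/{n}.npy");P=np.stack([x*t*d,-y*t*d,-d],-1)@Rc.T+tc
    k=(d>0)&(abs(P[...,0])<.08)&(abs(P[...,1])<.02)&(P[...,2]>-.12)&(P[...,2]<(.02 if n in("w1","w2") else -.012))
    Q=P[k];print(n,k.sum(),"max z in tool (0 = TCP):",np.percentile(Q[:,2],[50,90,99,100]).round(4),"y",np.percentile(Q[:,1],[1,50]).round(4),"x",Q[:,0].min(),Q[:,0].max())
E
```

```text
cam in tool [ 0.0005701  -0.08065963 -0.18471189]
w1 12293 max z in tool (0 = TCP): [-0.0808 -0.05   -0.0399 -0.0376] y [-0.0195 -0.0078] x -0.06158317951864709 0.06307145301540147
w2 12340 max z in tool (0 = TCP): [-0.0809 -0.05   -0.0399 -0.0372] y [-0.0195 -0.0078] x -0.061541116940907095 0.06231279708561954
w3 12099 max z in tool (0 = TCP): [-0.084  -0.0527 -0.0405 -0.0375] y [-0.0195 -0.008 ] x -0.0788822985136843 0.07995487373989003
w4 9507 max z in tool (0 = TCP): [-0.0834 -0.0474 -0.0121 -0.012 ] y [-0.0196 -0.008 ] x -0.07891685595140505 0.07986869654560229
```

```bash
python3 - <<'E'
from h import *
s=get_state();m=camera_model("wrist");K=m["camera_matrix"];T=m["world_from_camera"]
d=np.load("pics/w4.npy");tp=s["tool_pos"];R=Ro.from_quat(s["eef_rot"])
for u in(318,240,400):
  for v in range(290,440,12):
    x=(u-K[0,2])/K[0,0];y=(v-K[1,2])/K[1,1];r=np.hypot(x,y);t=np.tan(r)/r;D=d[v,u]
    print(u,v,R.inv().apply(T[:3,:3]@np.array([x*t*D,-y*t*D,-D])+T[:3,3]-tp).round(3),end=" ")
  print()
E
```

```text
318 290 [-0.003  0.004 -0.011] 318 302 [-0.002 -0.008 -0.047] 318 314 [-0.002 -0.008 -0.057] 318 326 [-0.002 -0.008 -0.066] 318 338 [-0.002 -0.008 -0.075] 318 350 [-0.002 -0.008 -0.082] 318 362 [-0.002 -0.005 -0.084] 318 374 [-0.001 -0.025 -0.116] 318 386 [-0.001 -0.024 -0.119] 318 398 [-0.001 -0.022 -0.121] 318 410 [-0.004  0.105  0.004] 318 422 [-0.004  0.117  0.005] 318 434 [-0.005  0.13   0.005] 
240 290 [-0.049  0.012  0.005] 240 302 [-0.049  0.02   0.005] 240 314 [-0.05   0.028  0.004] 240 326 [-0.051  0.036  0.004] 240 338 [-0.019 -0.033 -0.113] 240 350 [-0.018 -0.033 -0.118] 240 362 [-0.018 -0.033 -0.122] 240 374 [-0.017 -0.032 -0.126] 240 386 [-0.017 -0.03  -0.126] 240 398 [-0.018 -0.026 -0.126] 240 410 [-0.018 -0.023 -0.127] 240 422 [-0.018 -0.019 -0.127] 240 434 [-0.019 -0.015 -0.127] 
400 290 [0.043 0.01  0.002] 400 302 [ 0.041  0.013 -0.008] 400 314 [ 0.041  0.018 -0.012] 400 326 [ 0.042  0.026 -0.011] 400 338 [ 0.018 -0.033 -0.113] 400 350 [ 0.017 -0.033 -0.117] 400 362 [ 0.016 -0.033 -0.122] 400 374 [ 0.016 -0.033 -0.126] 400 386 [ 0.016 -0.031 -0.127] 400 398 [ 0.016 -0.027 -0.127] 400 410 [ 0.017 -0.023 -0.126] 400 422 [ 0.017 -0.019 -0.127] 400 434 [ 0.017 -0.017 -0.128]
```

The whole gripper, body included, sits a constant 37.5 mm higher than the reported TCP, so I'll use reported z ≈ -0.033 for the ring. Reopening and lowering gradually.

Call:
apply_moves(
  series=[
    {"x": -0.001, "y": 0.0033, "z": 0, "wx": 0, "wy": 0, "wz": 0, "fingers": -0.32},
    {"x": 0, "y": 0, "z": 0, "wx": 0, "wy": 0, "wz": 0, "fingers": -0.32},
    {"x": 0, "y": 0, "z": 0, "wx": 0, "wy": 0, "wz": 0, "fingers": -0.32},
    {"x": 0, "y": 0, "z": 0, "wx": 0, "wy": 0, "wz": 0, "fingers": -0.32},
    {"x": 0, "y": 0, "z": 0.015, "wx": 0, "wy": 0, "wz": 0, "fingers": -0.32},
    {"x": 0, "y": 0, "z": 0.01, "wx": 0, "wy": 0, "wz": 0, "fingers": -0.32},
    {"x": 0, "y": 0, "z": 0, "wx": 0, "wy": 0, "wz": 0, "fingers": -0.32},
  ],
)

```text
clock: 5.78
tool_pos: [0.474, 0.1327, -0.0166]
eef_rot: [0.999, -0.033, -0.0, 0.0]
contact_force: [0.7, 0.3, 0.8]
opening: 0.337
```

```bash
python3 - <<'E'
from h import *
s=get_state();print(s["clock"],s["tool_pos"],Ro.from_quat(s["eef_rot"]).as_matrix()[:,0],s["opening"],s["contact_force"])
fmt(rows((.4744,.1327,-.033),-.066,2)[0])
E
```

```text
5.775 [ 0.47403773  0.13269185 -0.01661343] [ 9.97800745e-01 -6.62840566e-02 -3.10946429e-04] 0.33685339339919923 [0.68768674 0.33587454 0.81030753]
[{"z":0.0102},{"z":0.0102}]
```

Call:
apply_moves(
  series=[
    {"x": 0, "y": 0, "z": 0.01, "wx": 0, "wy": 0, "wz": 0, "fingers": -0.32},
    {"x": 0, "y": 0, "z": 0.008, "wx": 0, "wy": 0, "wz": 0, "fingers": -0.32},
    {"x": 0, "y": 0, "z": 0, "wx": 0, "wy": 0, "wz": 0, "fingers": -0.32},
  ],
)

```text
clock: 6.15
tool_pos: [0.4739, 0.1327, -0.0323]
eef_rot: [0.999, -0.033, -0.0, 0.0]
contact_force: [0.0, 0.1, 0.5]
opening: 0.337
```

Call:
apply_moves(
  series=[
    {"x": 0, "y": 0, "z": 0, "wx": 0, "wy": 0, "wz": 0, "fingers": -1},
    {"x": 0, "y": 0, "z": 0, "wx": 0, "wy": 0, "wz": 0, "fingers": -1},
    {"x": 0, "y": 0, "z": 0, "wx": 0, "wy": 0, "wz": 0, "fingers": -1},
    {"x": 0, "y": 0, "z": 0, "wx": 0, "wy": 0, "wz": 0, "fingers": -1},
  ],
  force=20,
)

```text
clock: 6.65
tool_pos: [0.4741, 0.1328, -0.032]
eef_rot: [0.999, -0.033, -0.0, 0.0]
contact_force: [-0.8, 0.8, -1.2]
opening: 0.186
```

```bash
cat >> h.py <<'E'
def wcloud():
    m=camera_model("wrist");im,d=snapshot("wrist");K=m["camera_matrix"];T=m["world_from_camera"]
    v,u=np.mgrid[:480,:640];x=(u-K[0,2])/K[0,0];y=(v-K[1,2])/K[1,1];r=np.hypot(x,y)+1e-9;t=np.tan(np.minimum(r,1.5))/r
    return im,np.stack([x*t*d,-y*t*d,-d],-1)@T[:3,:3].T+T[:3,3],m
E
python3 - <<'E'
from h import *
s=get_state();p=s["tool_pos"];print(s["clock"],p,Ro.from_quat(s["eef_rot"]).as_matrix()[:,0],s["opening"]*88,s["contact_force"])
im,P,m=wcloud();c=p[:2]+[.0254,0]
k=(abs(P[...,2]-.016)<.004)&(np.hypot(P[...,0]-c[0],P[...,1]-c[1])<.045)
q=P[k][:,:2].astype(np.float32);print(k.sum(),cv2.minEnclosingCircle(q))
E
```

```text
6.65 [ 0.47407932  0.13283833 -0.03200105] [ 9.97816707e-01 -6.60436760e-02 -2.28500765e-04] 16.335774439047693 [-0.82054114  0.78944656 -1.23806424]
9325 ((0.49441179633140564, 0.1343487650156021), 0.03979451581835747)
```

Gripped (16 mm wall). Lifting slightly and moving into the bay, short of the fence.

Call:
apply_moves(
  series=[
    {"x": 0, "y": 0, "z": -0.003, "wx": 0, "wy": 0, "wz": 0, "fingers": -1},
    {"x": 0.025, "y": -0.0005, "z": 0, "wx": 0, "wy": 0, "wz": 0, "fingers": -1},
    {"x": 0.025, "y": -0.0005, "z": 0, "wx": 0, "wy": 0, "wz": 0, "fingers": -1},
    {"x": 0.025, "y": -0.0005, "z": 0, "wx": 0, "wy": 0, "wz": 0, "fingers": -1},
    {"x": 0.025, "y": -0.0005, "z": 0, "wx": 0, "wy": 0, "wz": 0, "fingers": -1},
    {"x": 0.025, "y": -0.0005, "z": 0, "wx": 0, "wy": 0, "wz": 0, "fingers": -1},
    {"x": 0.02, "y": 0, "z": 0, "wx": 0, "wy": 0, "wz": 0, "fingers": -1},
    {"x": 0, "y": 0, "z": 0, "wx": 0, "wy": 0, "wz": 0, "fingers": -1},
  ],
)

```text
clock: 7.7
tool_pos: [0.5907, 0.1248, -0.0296]
eef_rot: [0.999, -0.033, -0.002, 0.002]
contact_force: [-0.5, 0.1, -1.6]
opening: 0.185
```

```bash
cat > ck.py <<'E'
from h import *
s=get_state();p=s["tool_pos"];print(s["clock"],p,Ro.from_quat(s["eef_rot"]).as_matrix()[:,0],s["opening"]*88,s["contact_force"])
im,P,m=wcloud();cv2.imwrite("pics/last.png",im[...,::-1])
# bore / outer seen: dark top points ~16-19 mm high in the bay
g=im.astype(int).max(2)
k=(P[...,2]>.012)&(P[...,2]<.0205)&(g<95)&(P[...,0]>.5)&(P[...,0]<.70)&(P[...,1]>.085)&(P[...,1]<.166)
q=P[k][:,:2].astype(np.float32);print("ring",k.sum(),cv2.minEnclosingCircle(q),q.min(0),q.max(0),np.median(P[k][:,2]))
k=(P[...,2]>.0205)&(P[...,2]<.025)&(P[...,0]>.60)&(P[...,0]<.70)&(P[...,1]>.05)&(P[...,1]<.2)
Q=P[k];
f=Q[(Q[:,0]>.664)&(Q[:,1]>.1)&(Q[:,1]<.155)];print("fence",len(f),np.percentile(f[:,0],[1,5,50]) if len(f) else 0)
a=Q[(Q[:,1]>.13)&(Q[:,0]<.66)];b=Q[(Q[:,1]<.11)&(Q[:,0]<.66)]
for n,w,e in(("anvil face",a,2),("jaw face",b,98)):
    if len(w):print(n,len(w),np.percentile(w[:,1],e))
E
python3 ck.py
```

```text
7.7 [ 0.59066766  0.12475108 -0.02962778] [ 0.9977487  -0.06689375 -0.00477016] 16.27283034945372 [-0.49941447  0.1276011  -1.56076625]
ring 10763 ((0.6270537972450256, 0.13409581780433655), 0.057158973067998886) [0.5700136  0.09709779] [0.6809843  0.16594616] 0.018448956539099254
fence 2499 [0.67079252 0.67167984 0.6770157 ]
anvil face 3894 0.13243313770186665
jaw face 20 0.07819129857560571
```

Call:
apply_moves(
  series=[
    {"x": 0.012, "y": -0.002, "z": 0, "wx": 0, "wy": 0, "wz": 0, "fingers": -1},
    {"x": 0.008, "y": 0, "z": 0.003, "wx": 0, "wy": 0, "wz": 0, "fingers": -1},
    {"x": 0.003, "y": 0, "z": 0, "wx": 0, "wy": 0, "wz": 0, "fingers": -1},
    {"x": 0, "y": 0, "z": 0, "wx": 0, "wy": 0, "wz": 0, "fingers": -1},
  ],
)

```text
clock: 8.25
tool_pos: [0.6064, 0.126, -0.0322]
eef_rot: [0.999, -0.032, -0.005, 0.002]
contact_force: [0.5, 0.2, 0.3]
opening: 0.182
```

Call:
apply_moves(
  series=[
    {"x": 0.003, "y": 0, "z": 0, "wx": 0, "wy": 0, "wz": 0, "fingers": -1},
    {"x": 0.003, "y": 0, "z": 0, "wx": 0, "wy": 0, "wz": 0, "fingers": -1},
  ],
)

```text
clock: 8.5
tool_pos: [0.6107, 0.1259, -0.0323]
eef_rot: [0.999, -0.031, -0.005, 0.002]
contact_force: [-2.3, -0.5, 1.4]
opening: 0.181
```

Call:
apply_moves(
  series=[
    {"x": 0.003, "y": 0, "z": 0, "wx": 0, "wy": 0, "wz": 0, "fingers": -1},
    {"x": 0.002, "y": 0, "z": 0, "wx": 0, "wy": 0, "wz": 0, "fingers": -1},
  ],
)

```text
clock: 8.75
tool_pos: [0.6117, 0.1257, -0.0323]
eef_rot: [0.999, -0.031, -0.008, 0.003]
contact_force: [-5.3, -0.1, 5.1]
opening: 0.178
```

```bash
python3 ck.py
```

```text
8.75 [ 0.61170404  0.12571686 -0.03230511] [ 0.99792797 -0.06235558 -0.01586025] 15.673239805878579 [-5.291243   -0.12338415  5.07987508]
ring 10113 ((0.636883556842804, 0.1398986428976059), 0.0459979772567749) [0.5911296  0.09820452] [0.6748509 0.1659975] 0.016360802239396205
fence 1899 [0.67187973 0.67257923 0.67797143]
anvil face 4419 0.13354433110031408
jaw face 1000 0.08199655858776186
```

The ring is in contact with the fence (about 5 N). Releasing and rising.

Call:
apply_moves(
  series=[
    {"x": 0, "y": 0, "z": 0, "wx": 0, "wy": 0, "wz": 0, "fingers": -0.32},
    {"x": 0, "y": 0, "z": 0, "wx": 0, "wy": 0, "wz": 0, "fingers": -0.32},
    {"x": 0, "y": 0, "z": 0, "wx": 0, "wy": 0, "wz": 0, "fingers": -0.32},
    {"x": 0, "y": 0, "z": -0.025, "wx": 0, "wy": 0, "wz": 0, "fingers": -0.32},
    {"x": 0, "y": 0, "z": -0.04, "wx": 0, "wy": 0, "wz": 0, "fingers": -0.32},
    {"x": 0, "y": 0, "z": -0.06, "wx": 0, "wy": 0, "wz": 0, "fingers": -0.32},
    {"x": -0.03, "y": 0, "z": -0.06, "wx": 0, "wy": 0, "wz": 0, "fingers": -0.32},
    {"x": 0, "y": 0, "z": 0, "wx": 0, "wy": 0, "wz": 0, "fingers": -0.32},
  ],
)

```text
clock: 9.8
tool_pos: [0.5934, 0.1288, 0.1258]
eef_rot: [0.999, -0.031, -0.004, 0.002]
contact_force: [0.3, -0.3, -0.3]
opening: 0.341
```

```bash
python3 ck.py
```

```text
9.8 [0.59339288 0.12884006 0.12575884] [ 0.99799395 -0.06287214 -0.00742773] 30.040111200708218 [ 0.32640352 -0.25398419 -0.34480811]
ring 3765 ((0.6492998003959656, 0.12726588547229767), 0.04607970267534256) [0.6039641  0.08568291] [0.6827802  0.16595249] 0.016352122010107384
fence 876 [0.67099627 0.67183987 0.67732286]
anvil face 894 0.16793036133189956
jaw face 668 0.08165250896499242
```

View pics/last.png

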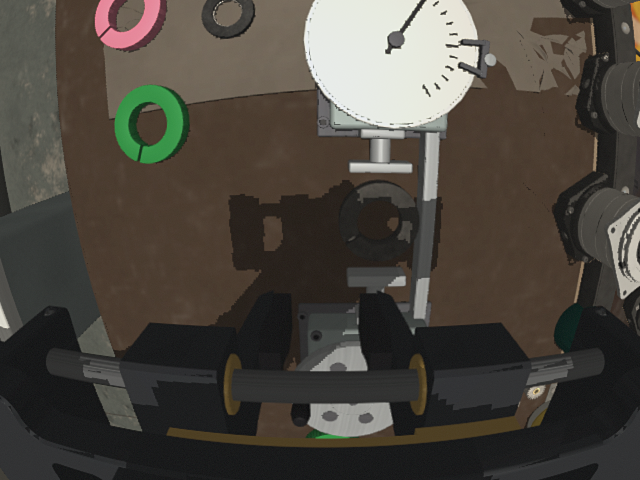

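The ring lies in the bay against the fence, at (378,220), with the jaw and anvil on either side. Next I'll take the gripper to the peg.

Call:
apply_moves(
  series=[
    {"x": -0.0067, "y": 0.045, "z": 0.01, "wx": 0, "wy": 0, "wz": 0, "fingers": -0.32},
    {"x": -0.0067, "y": 0.045, "z": 0.015, "wx": 0, "wy": 0, "wz": 0, "fingers": -0.32},
    {"x": -0.0067, "y": 0.045, "z": 0.015, "wx": 0, "wy": 0, "wz": 0, "fingers": -0.32},
    {"x": -0.0067, "y": 0.045, "z": 0.015, "wx": 0, "wy": 0, "wz": 0, "fingers": -0.32},
    {"x": 0, "y": 0, "z": 0, "wx": 0, "wy": 0, "wz": 0, "fingers": -0.32},
    {"x": 0, "y": 0, "z": 0, "wx": 0, "wy": 0, "wz": 0, "fingers": -0.32},
  ],
)

```text
clock: 10.6
tool_pos: [0.5617, -0.0199, 0.0756]
eef_rot: [0.999, -0.032, -0.007, 0.003]
contact_force: [-0.0, 0.7, 0.3]
opening: 0.34
```

```bash
python3 - <<'E'
from h import *
s=get_state();print(s["clock"],s["tool_pos"],Ro.from_quat(s["eef_rot"]).as_matrix()[:,0],s["opening"]*88,s["contact_force"])
fmt(rows((.5628,-.0138,.0335),-.063,2)[0])
im,P,m=wcloud()
Q=P.reshape(-1,3);k=(Q[:,2]>.07)&(Q[:,2]<.1)&(np.hypot(Q[:,0]-.563,Q[:,1]+.014)<.014);print("peg pts",k.sum(),Q[k].mean(0) if k.any() else 0)
E
```

```text
10.6 [ 0.56171877 -0.01990626  0.07561436] [ 0.99782383 -0.0646191  -0.01311404] 29.91456259811637 [-0.01469815  0.74440161  0.34044953]
[{"x":0.0008,"y":-0.004,"z":0.0263,"wx":0.001,"wy":0.0021},{"x":0.0006,"y":-0.0039,"z":0.0263,"wx":0.001,"wy":0.0021}]
peg pts 1072 [ 0.56417872 -0.01086659  0.09041167]
```

Call:
apply_moves(
  series=[
    {"x": 0.001, "y": -0.008, "z": 0, "wx": 0.002, "wy": 0.004, "wz": 0, "fingers": -0.32},
    {"x": 0.001, "y": -0.001, "z": 0.025, "wx": 0, "wy": 0, "wz": 0, "fingers": -0.32},
    {"x": 0, "y": 0, "z": 0.022, "wx": 0, "wy": 0, "wz": 0, "fingers": -0.32},
    {"x": 0, "y": 0, "z": 0.004, "wx": 0, "wy": 0, "wz": 0, "fingers": -0.32},
    {"x": 0, "y": 0, "z": 0, "wx": 0, "wy": 0, "wz": 0, "fingers": -0.32},
  ],
)

```text
clock: 11.28
tool_pos: [0.5665, -0.0045, 0.0357]
eef_rot: [1.0, -0.028, 0.003, -0.003]
contact_force: [-0.3, 0.4, -0.0]
opening: 0.344
```

```bash
python3 - <<'E'
from h import *
s=get_state();print(s["clock"],s["tool_pos"],Ro.from_quat(s["eef_rot"]).as_matrix()[:,0],s["opening"]*88,s["contact_force"])
E
```

```text
11.275 [ 0.56645865 -0.00448094  0.03574561] [ 0.9984176  -0.05592686  0.00587269] 30.30775402259553 [-0.28328187  0.3963363  -0.00834848]
```

Call:
apply_moves(
  series=[
    {"x": -0.002, "y": 0.009, "z": 0.002, "wx": -0.002, "wy": 0, "wz": 0, "fingers": -0.32},
    {"x": 0, "y": 0, "z": 0, "wx": 0, "wy": 0, "wz": 0, "fingers": -0.32},
    {"x": 0, "y": 0, "z": 0, "wx": 0, "wy": 0, "wz": 0, "fingers": -1},
    {"x": 0, "y": 0, "z": 0, "wx": 0, "wy": 0, "wz": 0, "fingers": -1},
    {"x": 0, "y": 0, "z": 0, "wx": 0, "wy": 0, "wz": 0, "fingers": -1},
    {"x": 0, "y": 0, "z": 0, "wx": 0, "wy": 0, "wz": 0, "fingers": -1},
  ],
  force=15,
)

```text
clock: 12.02
tool_pos: [0.5642, -0.0119, 0.0355]
eef_rot: [1.0, -0.028, 0.003, 0.001]
contact_force: [0.1, -0.4, 0.0]
opening: 0.172
```

```bash
python3 - <<'E'
from h import *
s=get_state();print(s["clock"],s["tool_pos"],Ro.from_quat(s["eef_rot"]).as_matrix().round(3).tolist(),s["opening"]*88,s["contact_force"])
E
```

```text
12.025 [ 0.56421824 -0.01187269  0.03548313] [[0.998, -0.056, 0.007], [-0.056, -0.998, -0.001], [0.007, 0.001, -1.0]] 15.130532758473308 [ 0.06165426 -0.37946706  0.03593311]
```

```bash
cat > turn.py <<'E'
import sys
from h import *
n,st=int(sys.argv[1]),float(sys.argv[2])
s=get_state();p=np.array(s["tool_pos"]);R=Ro.from_quat(s["eef_rot"]);H=np.array([.608,-.021])
print("t",s["clock"],"p",p.round(4),"F",s["contact_force"].round(1),"open",s["opening"]*88)
d=p[:2]-H;phi=np.arctan2(d[1],d[0]);print("r",np.hypot(*d),"phi",phi)
w=R.inv().apply((Ro.from_euler("z",-.063)*Ro.from_euler("x",np.pi)*R.inv()).as_rotvec())/np.pi;print("rot fix",w.round(4))
q=p.copy()
for i in range(n):
    phi-=st;t=np.array([*(H+.045*np.array([np.cos(phi),np.sin(phi)])),.0345])
    print(i,(R.inv().apply(t-q)/.8).round(4).tolist());q=t
def needle():
    im,d=snapshot("scene");im=im[...,::-1];C=np.array([.651,.2665,.05]);u0,v0=map(int,pix("scene",C))
    th=np.linspace(-.7,1.3,201)
    def prof(r,z):
        return np.array([im[int(round(b)),int(round(a))].max() for a,b in(pix("scene",(C[0]+r*np.cos(t),C[1]+r*np.sin(t),z)) for t in th)])
    a=np.mean([prof(r,.0485) for r in(.022,.026,.030)],0);b=np.mean([prof(r,.0485) for r in (.046,.048)],0)
    for n,x in(("needle",a),("fork",b)):
        k=x<150;print(n,[ (round(float(th[i]),2),int(x[i])) for i in np.flatnonzero(k)[::3]])
needle()
E
python3 turn.py 8 .25
```

```text
t 12.025 p [ 0.5642 -0.0119  0.0355] F [ 0.1 -0.4  0. ] open 15.130532758473308
r 0.04472304027641194 phi 2.9360635338518217
rot fix [ 0.0003 -0.0021  0.0022]
0 [0.0034, -0.0136, 0.0012]
1 [0.007, -0.0121, 0.0]
2 [0.0098, -0.01, 0.0001]
3 [0.012, -0.0073, 0.0001]
4 [0.0134, -0.0041, 0.0001]
5 [0.014, -0.0007, 0.0001]
6 [0.0137, 0.0028, 0.0001]
7 [0.0126, 0.0061, 0.0001]
needle [(0.88, 115), (0.91, 74), (0.94, 74), (0.97, 48), (1.0, 95), (1.03, 133), (1.06, 149)]
fork [(-0.35, 137), (0.02, 124), (0.05, 144)]
```

Call:
apply_moves(
  series=[
    {"x": 0.0034, "y": -0.0136, "z": 0.001, "wx": 0, "wy": -0.002, "wz": 0.002, "fingers": -1},
    {"x": 0.007, "y": -0.0121, "z": 0, "wx": 0, "wy": 0, "wz": 0, "fingers": -1},
    {"x": 0.0098, "y": -0.01, "z": 0, "wx": 0, "wy": 0, "wz": 0, "fingers": -1},
    {"x": 0.012, "y": -0.0073, "z": 0, "wx": 0, "wy": 0, "wz": 0, "fingers": -1},
  ],
)

```text
clock: 12.58
tool_pos: [0.576, 0.0167, 0.0349]
eef_rot: [0.999, -0.034, -0.015, 0.007]
contact_force: [-10.9, 2.2, 9.9]
opening: 0.173
```

```bash
python3 turn.py 7 .27
```

```text
t 12.575 p [0.576  0.0167 0.0349] F [-10.9   2.2   9.9] open 15.231613716374065
r 0.04947360782136607 phi 2.27455152347433
rot fix [ 0.005   0.0094 -0.0013]
0 [0.0161, -0.005, -0.0001]
1 [0.0141, -0.0054, -0.0005]
2 [0.0151, -0.0014, -0.0005]
3 [0.0149, 0.0026, -0.0004]
4 [0.0137, 0.0065, -0.0003]
5 [0.0114, 0.0099, -0.0002]
6 [0.0084, 0.0126, -0.0]
needle [(0.88, 116), (0.91, 74), (0.94, 74), (0.97, 47), (1.0, 95), (1.03, 133), (1.06, 149)]
fork [(-0.35, 139), (0.02, 123), (0.05, 144)]
```

Call:
apply_moves(
  series=[
    {"x": 0.0161, "y": -0.005, "z": 0, "wx": 0.003, "wy": 0.005, "wz": 0, "fingers": -1},
    {"x": 0.0141, "y": -0.0054, "z": 0, "wx": 0, "wy": 0, "wz": 0, "fingers": -1},
    {"x": 0.0151, "y": -0.0014, "z": 0, "wx": 0, "wy": 0, "wz": 0, "fingers": -1},
    {"x": 0.0149, "y": 0.0026, "z": 0, "wx": 0, "wy": 0, "wz": 0, "fingers": -1},
  ],
)

```text
clock: 13.12
tool_pos: [0.613, 0.0362, 0.0347]
eef_rot: [0.999, -0.029, -0.018, -0.003]
contact_force: [-3.3, 5.4, 3.4]
opening: 0.142
```

```bash
python3 turn.py 5 .27
```

```text
t 13.125 p [0.613  0.0362 0.0347] F [-3.3  5.4  3.4] open 12.525488749122417
r 0.057392006697498686 phi 1.4830288162447627
rot fix [-0.0018  0.0113  0.0017]
0 [0.0145, 0.018, -0.0003]
1 [0.0137, 0.0064, -0.0005]
2 [0.0115, 0.0098, -0.0005]
3 [0.0085, 0.0125, -0.0004]
4 [0.0048, 0.0143, -0.0003]
needle [(0.88, 116), (0.91, 74), (0.94, 74), (0.97, 49), (1.0, 97), (1.03, 134), (1.06, 149)]
fork [(-0.35, 138), (0.02, 124), (0.05, 145)]
```

The peg has slipped toward the pad edge (opening 12.5 mm, radius 57 mm). I'll reopen, recentre and take slower steps with a settling row between them.

Call:
apply_moves(
  series=[
    {"x": 0, "y": 0, "z": 0, "wx": 0, "wy": 0, "wz": 0, "fingers": -0.35},
    {"x": 0, "y": 0, "z": 0, "wx": 0, "wy": 0.005, "wz": 0, "fingers": -0.35},
    {"x": 0, "y": 0, "z": 0, "wx": 0, "wy": 0.005, "wz": 0, "fingers": -0.35},
    {"x": 0, "y": 0.013, "z": 0, "wx": 0, "wy": 0, "wz": 0, "fingers": -0.35},
    {"x": 0, "y": 0, "z": 0, "wx": 0, "wy": 0, "wz": 0, "fingers": -0.35},
  ],
)

```text
clock: 13.8
tool_pos: [0.6152, 0.0238, 0.0347]
eef_rot: [1.0, -0.03, 0.001, -0.002]
contact_force: [-0.3, -0.7, -0.1]
opening: 0.327
```

```bash
python3 - <<'E'
from h import *
s=get_state();p=s["tool_pos"];R=Ro.from_quat(s["eef_rot"]).as_matrix();print(s["clock"],p,R[:,0],s["opening"]*88,s["contact_force"])
print("tip",p-R[:,2]*.0375)
im,d=snapshot("scene");C=camera_model("scene");K=C["camera_matrix"];T=C["world_from_camera"]
for c in("scene","side"):
    im,d=snapshot(c);C=camera_model(c);K=C["camera_matrix"];T=C["world_from_camera"]
    v,u=np.mgrid[:480,:640];P=np.stack([(u-K[0,2])/K[0,0]*d,-(v-K[1,2])/K[1,1]*d,-d],-1)@T[:3,:3].T+T[:3,3]
    k=(P[...,2]>.060)&(P[...,2]<.068)&(im.max(2)<60)&(np.hypot(P[...,0]-.608,P[...,1]+.021)<.058)
    Q=P[k];print(c,k.sum(),Q.mean(0) if k.any() else 0,Q.min(0) if k.any() else 0,Q.max(0) if k.any() else 0)
im,P,m=wcloud();k=(P[...,2]>.058)&(P[...,2]<.066)&(im.max(2)<60)&(np.hypot(P[...,0]-.608,P[...,1]+.021)<.058);Q=P[k];print("w",k.sum(),Q.mean(0) if k.any() else 0)
E
```

```text
13.8 [0.61523077 0.02382803 0.03469015] [ 0.99824567 -0.05915846  0.00242032] 28.802098489709206 [-0.26332574 -0.70255338 -0.14634482]
tip [0.61512933 0.02365051 0.07218959]
scene 26 [0.61097706 0.02480877 0.0642718 ] [ 0.57301158 -0.03201755  0.06009485] [0.61955841 0.03266707 0.06797398]
side 37 [0.6111378  0.00459665 0.06392399] [ 0.60448036 -0.02713248  0.06069194] [0.61841914 0.02374713 0.06783438]
w 202 [0.61633915 0.02813455 0.06211358]
```

Call:
apply_moves(
  series=[
    {"x": 0, "y": 0, "z": 0, "wx": 0, "wy": 0, "wz": 0, "fingers": -1},
    {"x": 0, "y": 0, "z": 0, "wx": 0, "wy": 0, "wz": 0, "fingers": -1},
    {"x": 0, "y": 0, "z": 0, "wx": 0, "wy": 0, "wz": 0, "fingers": -1},
  ],
  force=25,
)

```text
clock: 14.38
tool_pos: [0.6159, 0.027, 0.0349]
eef_rot: [1.0, -0.028, 0.002, -0.004]
contact_force: [-0.3, -0.5, 0.3]
opening: 0.17
```

```bash
python3 turn.py 4 .27
```

```text
t 14.375 p [0.6159 0.027  0.0349] F [-0.3 -0.5  0.3] open 14.998083657039821
r 0.04864641669449908 phi 1.4074550174544302
rot fix [-0.0025 -0.0011  0.0021]
0 [0.0142, 0.0082, 0.0005]
1 [0.0132, 0.0074, -0.0]
2 [0.0107, 0.0107, -0.0]
3 [0.0075, 0.0131, -0.0001]
needle [(0.88, 115), (0.91, 73), (0.94, 73), (0.97, 48), (1.0, 95), (1.03, 133), (1.06, 149)]
fork [(-0.35, 136), (0.02, 123), (0.05, 145)]
```

Call:
apply_moves(
  series=[
    {"x": 0.0142, "y": 0.0082, "z": 0, "wx": -0.002, "wy": 0, "wz": 0.002, "fingers": -1},
    {"x": 0, "y": 0, "z": 0, "wx": 0, "wy": 0, "wz": 0, "fingers": -1},
    {"x": 0.0132, "y": 0.0074, "z": 0, "wx": 0, "wy": 0, "wz": 0, "fingers": -1},
    {"x": 0, "y": 0, "z": 0, "wx": 0, "wy": 0, "wz": 0, "fingers": -1},
    {"x": 0.0107, "y": 0.0107, "z": 0, "wx": 0, "wy": 0, "wz": 0, "fingers": -1},
    {"x": 0, "y": 0, "z": 0, "wx": 0, "wy": 0, "wz": 0, "fingers": -1},
  ],
)

```text
clock: 15.18
tool_pos: [0.6373, 0.0151, 0.0346]
eef_rot: [1.0, -0.028, -0.006, -0.007]
contact_force: [0.5, -2.0, 1.0]
opening: 0.178
```

```bash
python3 turn.py 4 .27
```

```text
t 15.175 p [0.6373 0.0151 0.0346] F [ 0.5 -2.   1. ] open 15.625049511949815
r 0.046508800742225145 phi 0.8897241599970898
rot fix [-0.0042  0.0042  0.0019]
0 [0.0099, 0.012, -0.0002]
1 [0.0078, 0.013, -0.0003]
2 [0.0041, 0.0146, -0.0002]
3 [0.0, 0.0151, -0.0002]
needle [(0.88, 116), (0.91, 73), (0.94, 73), (0.97, 47), (1.0, 95), (1.03, 133), (1.06, 149)]
fork [(-0.35, 137), (0.02, 123), (0.05, 144)]
```

Call:
apply_moves(
  series=[
    {"x": 0.0099, "y": 0.012, "z": 0, "wx": -0.003, "wy": 0.003, "wz": 0.001, "fingers": -1},
    {"x": 0, "y": 0, "z": 0, "wx": 0, "wy": 0, "wz": 0, "fingers": -1},
    {"x": 0.0078, "y": 0.013, "z": 0, "wx": 0, "wy": 0, "wz": 0, "fingers": -1},
    {"x": 0, "y": 0, "z": 0, "wx": 0, "wy": 0, "wz": 0, "fingers": -1},
    {"x": 0.0051, "y": 0.0142, "z": 0, "wx": 0, "wy": 0, "wz": 0, "fingers": -1},
    {"x": 0, "y": 0, "z": 0, "wx": 0, "wy": 0, "wz": 0, "fingers": -1},
    {"x": 0.002, "y": 0.015, "z": 0, "wx": 0, "wy": 0, "wz": 0, "fingers": -1},
    {"x": 0, "y": 0, "z": 0, "wx": 0, "wy": 0, "wz": 0, "fingers": -1},
  ],
)

```text
clock: 16.23
tool_pos: [0.652, -0.0158, 0.0344]
eef_rot: [1.0, -0.025, -0.004, -0.011]
contact_force: [-1.5, -3.1, 2.5]
opening: 0.169
```

```bash
python3 turn.py 4 .27
```

```text
t 16.225 p [ 0.652  -0.0158  0.0344] F [-1.5 -3.1  2.5] open 14.856321796884476
r 0.04430134695889109 phi 0.11736088048841298
rot fix [-0.0066  0.0028  0.0043]
0 [0.0013, 0.015, -0.0004]
1 [-0.0036, 0.0147, -0.0003]
2 [-0.0074, 0.0132, -0.0002]
3 [-0.0106, 0.0108, -0.0001]
needle [(0.88, 116), (0.91, 74), (0.94, 74), (0.97, 50), (1.0, 97), (1.03, 134), (1.06, 148)]
fork [(-0.35, 137), (0.02, 124), (0.05, 145)]
```

Call:
apply_moves(
  series=[
    {"x": 0.001, "y": 0.015, "z": 0, "wx": -0.004, "wy": 0.002, "wz": 0.003, "fingers": -1},
    {"x": 0, "y": 0, "z": 0, "wx": 0, "wy": 0, "wz": 0, "fingers": -1},
    {"x": -0.003, "y": 0.015, "z": 0, "wx": 0, "wy": 0, "wz": 0, "fingers": -1},
    {"x": 0, "y": 0, "z": 0, "wx": 0, "wy": 0, "wz": 0, "fingers": -1},
    {"x": -0.006, "y": 0.014, "z": 0, "wx": 0, "wy": 0, "wz": 0, "fingers": -1},
    {"x": 0, "y": 0, "z": 0, "wx": 0, "wy": 0, "wz": 0, "fingers": -1},
    {"x": -0.009, "y": 0.012, "z": 0, "wx": 0, "wy": 0, "wz": 0, "fingers": -1},
    {"x": 0, "y": 0, "z": 0, "wx": 0, "wy": 0, "wz": 0, "fingers": -1},
  ],
)

```text
clock: 17.27
tool_pos: [0.6479, -0.0512, 0.0343]
eef_rot: [1.0, -0.026, 0.011, -0.012]
contact_force: [-3.2, 0.2, 2.0]
opening: 0.168
```

```bash
python3 turn.py 5 .27
```

```text
t 17.275 p [ 0.6479 -0.0512  0.0343] F [-3.2  0.2  2. ] open 14.752018677858295
r 0.05006390874193136 phi -0.6477466023397469
rot fix [-0.0077 -0.0071  0.0033]
0 [-0.0153, 0.0077, -0.0008]
1 [-0.0127, 0.0082, -0.0005]
2 [-0.0145, 0.0045, -0.0004]
3 [-0.0151, 0.0005, -0.0003]
4 [-0.0147, -0.0036, -0.0002]
needle [(0.88, 115), (0.91, 73), (0.94, 73), (0.97, 48), (1.0, 96), (1.03, 133), (1.06, 149)]
fork [(-0.35, 137), (0.02, 123), (0.05, 145)]
```

Call:
apply_moves(
  series=[
    {"x": -0.0145, "y": 0.006, "z": 0, "wx": -0.005, "wy": -0.005, "wz": 0.002, "fingers": -1},
    {"x": 0, "y": 0, "z": 0, "wx": 0, "wy": 0, "wz": 0, "fingers": -1},
    {"x": -0.0135, "y": 0.006, "z": 0, "wx": 0, "wy": 0, "wz": 0, "fingers": -1},
    {"x": 0, "y": 0, "z": 0, "wx": 0, "wy": 0, "wz": 0, "fingers": -1},
    {"x": -0.0145, "y": 0.003, "z": 0, "wx": 0, "wy": 0, "wz": 0, "fingers": -1},
    {"x": 0, "y": 0, "z": 0, "wx": 0, "wy": 0, "wz": 0, "fingers": -1},
  ],
)

```text
clock: 18.08
tool_pos: [0.6284, -0.0791, 0.0347]
eef_rot: [0.999, -0.034, 0.018, 0.006]
contact_force: [-0.4, -3.2, -0.2]
opening: 0.018
```

```bash
python3 turn.py 5 .27
```

```text
t 18.075 p [ 0.6284 -0.0791  0.0347] F [-0.4 -3.2 -0.2] open 1.579793531060415
r 0.06155301377129248 phi -1.2328865014486048
rot fix [ 0.0034 -0.0117 -0.0013]
0 [-0.0227, -0.015, -0.0008]
1 [-0.0151, 0.0, -0.0006]
2 [-0.0146, -0.004, -0.0006]
3 [-0.013, -0.0078, -0.0006]
4 [-0.0104, -0.011, -0.0005]
needle [(0.85, 103), (0.88, 37), (0.91, 18), (0.94, 18), (0.97, 55)]
fork [(-0.35, 138), (0.02, 124), (0.05, 144)]
```

The peg slipped out of the pads, although the needle has just begun to move, so the ring is now clamped. I'll lift, locate the peg and re-grip with the jaws tangential, turning the tool along with the wheel.

Call:
apply_moves(
  series=[
    {"x": 0, "y": 0.005, "z": -0.02, "wx": 0, "wy": -0.005, "wz": 0, "fingers": -0.9},
    {"x": 0, "y": 0, "z": -0.05, "wx": 0, "wy": -0.005, "wz": 0, "fingers": -0.32},
    {"x": 0, "y": 0, "z": -0.05, "wx": 0, "wy": 0, "wz": -0.05, "fingers": -0.32},
    {"x": 0, "y": 0, "z": 0, "wx": 0, "wy": 0, "wz": -0.05, "fingers": -0.32},
    {"x": 0, "y": 0, "z": 0, "wx": 0, "wy": 0, "wz": -0.05, "fingers": -0.32},
    {"x": 0, "y": 0, "z": 0, "wx": 0, "wy": 0, "wz": -0.03, "fingers": -0.32},
    {"x": 0, "y": 0, "z": 0, "wx": 0, "wy": 0, "wz": 0, "fingers": -0.32},
  ],
)

```text
clock: 19.0
tool_pos: [0.6201, -0.0801, 0.1339]
eef_rot: [0.966, 0.259, -0.005, 0.006]
contact_force: [0.7, -0.1, -0.9]
opening: 0.338
```

```bash
cat > peg.py <<'E'
from h import *
s=get_state();p=s["tool_pos"];R=Ro.from_quat(s["eef_rot"]).as_matrix();print(s["clock"],p.round(4),"yaw",np.arctan2(R[1,0],R[0,0]),s["opening"]*88,s["contact_force"].round(1),"q",s["q"].round(2))
H=np.array([.608,-.021]);acc=[]
for c in("scene","side","wrist"):
    if c=="wrist": im,P,m=wcloud()
    else:
        im,d=snapshot(c);C=camera_model(c);K=C["camera_matrix"];T=C["world_from_camera"]
        v,u=np.mgrid[:480,:640];P=np.stack([(u-K[0,2])/K[0,0]*d,-(v-K[1,2])/K[1,1]*d,-d],-1)@T[:3,:3].T+T[:3,3]
    cv2.imwrite(f"pics/peg_{c}.png",im[...,::-1])
    r=np.hypot(P[...,0]-H[0],P[...,1]-H[1]);k=(P[...,2]>.070)&(P[...,2]<.1)&(im.max(2)<70)&(r<.062)&(r>.028)
    Q=P[k]
    if len(Q)>15:
        dd=np.median(Q[:,:2],0)-H;print(c,len(Q),np.median(Q,0).round(4),"r",np.hypot(*dd),"phi",np.arctan2(dd[1],dd[0]),Q[:,:2].std(0).round(4))
E
python3 peg.py
```

```text
19.0 [ 0.6201 -0.0801  0.1339] yaw 0.5245611197007481 29.764749955068652 [ 0.7 -0.1 -0.9] q [ 0.41  0.85 -0.69  1.61  0.65  0.94  0.01]
scene 102 [ 0.6248 -0.0569  0.0867] r 0.039611660576155325 phi -1.131779894621259 [0.0037 0.0035]
side 120 [ 0.6241 -0.0669  0.0872] r 0.04867282296393111 phi -1.232890550573368 [0.0035 0.0036]
wrist 588 [ 0.6255 -0.0599  0.0946] r 0.04267092796182966 phi -1.148499186446499 [0.0038 0.0039]
```

```bash
python3 - <<'E'
from h import *
fmt(rows((.6248,-.062,.085),.39,2)[0])
E
```

```text
[{"x":0.0084,"y":-0.0088,"z":0.0304,"wx":0.0016,"wy":0.0018,"wz":0.0212},{"x":0.0076,"y":-0.0092,"z":0.0305,"wx":0.0016,"wy":0.0018,"wz":0.0212}]
```

Call:
apply_moves(
  series=[
    {"x": 0.0084, "y": -0.0088, "z": 0.03, "wx": 0.0016, "wy": 0.0018, "wz": 0.021, "fingers": -0.3},
    {"x": 0.0076, "y": -0.0092, "z": 0.03, "wx": 0.0016, "wy": 0.0018, "wz": 0.021, "fingers": -0.3},
    {"x": 0, "y": 0, "z": 0, "wx": 0, "wy": 0, "wz": 0, "fingers": -0.3},
    {"x": 0, "y": 0, "z": 0, "wx": 0, "wy": 0, "wz": 0, "fingers": -0.3},
  ],
)

```text
clock: 19.65
tool_pos: [0.6255, -0.0619, 0.0859]
eef_rot: [0.981, 0.192, 0.001, 0.001]
contact_force: [-0.7, -0.2, 0.4]
opening: 0.346
```

```bash
python3 - <<'E'
from h import *
s=get_state();p=s["tool_pos"];R=Ro.from_quat(s["eef_rot"]).as_matrix();print(s["clock"],p.round(4),"yaw",np.arctan2(R[1,0],R[0,0]),s["contact_force"])
fmt(rows((.6248,-.062,.0345),.39,2)[0])
E
```

```text
19.65 [ 0.6255 -0.0619  0.0859] yaw 0.38600531642621033 [-0.67168682 -0.15755855  0.42054451]
[{"z":0.0321,"wz":-0.0006},{"z":0.0321,"wz":-0.0006}]
```

Call:
apply_moves(
  series=[
    {"x": 0, "y": 0, "z": 0.032, "wx": 0, "wy": 0, "wz": 0, "fingers": -0.3},
    {"x": 0, "y": 0, "z": 0.025, "wx": 0, "wy": 0, "wz": 0, "fingers": -0.3},
    {"x": 0, "y": 0, "z": 0, "wx": 0, "wy": 0, "wz": 0, "fingers": -1},
    {"x": 0, "y": 0, "z": 0, "wx": 0, "wy": 0, "wz": 0, "fingers": -1},
    {"x": 0, "y": 0, "z": 0, "wx": 0, "wy": 0, "wz": 0, "fingers": -1},
    {"x": 0, "y": 0, "z": 0, "wx": 0, "wy": 0, "wz": 0, "fingers": -1},
  ],
  force=25,
)

```text
clock: 20.4
tool_pos: [0.6284, -0.0629, 0.0427]
eef_rot: [0.981, 0.192, 0.004, 0.001]
contact_force: [1.0, -0.0, -5.9]
opening: 0.171
```

```bash
cat > turn2.py <<'E'
import sys
sys.argv=[sys.argv[0],"0","0",*sys.argv[1:]]
exec(open("turn.py").read())
n,st=int(sys.argv[3]),float(sys.argv[4]);phi=np.arctan2(d[1],d[0]);q=p.copy();yaw0=np.arctan2(R.as_matrix()[1,0],R.as_matrix()[0,0])
tilt=R.inv().apply((Ro.from_euler("z",yaw0)*Ro.from_euler("x",np.pi)*R.inv()).as_rotvec())/np.pi;print("yaw",yaw0,"tilt fix",tilt.round(4),"q7",s["q"][6])
tan=np.arctan2(-np.cos(phi),np.sin(phi))+np.pi;print("yaw error to tangent",(yaw0-tan+np.pi/2)%np.pi-np.pi/2)
Rr=R
for i in range(n):
    phi-=st;t=np.array([*(H+.045*np.array([np.cos(phi),np.sin(phi)])),.0345])
    print(i,(Rr.inv().apply(t-q)/.8).round(4).tolist(),"wz",round(st/np.pi,4));q=t;Rr=Ro.from_euler("z",-st)*Rr
E
python3 turn2.py 5 .18
```

```text
t 20.4 p [ 0.6284 -0.0629  0.0427] F [ 1.  -0.  -5.9] open 15.008665285071093
r 0.04659172947289659 phi -1.1173963059067962
rot fix [ 0.0008 -0.0023  0.1428]
needle [(0.85, 110), (0.88, 45), (0.91, 18), (0.94, 18), (0.97, 54)]
fork [(-0.35, 138), (0.02, 123), (0.05, 145)]
yaw 0.3855912688816071 tilt fix [ 0.0013 -0.002  -0.    ] q7 -0.20998899878705968
yaw error to tangent -0.06780875200649339
0 [-0.0103, -0.0023, 0.0102] wz 0.0573
1 [-0.0101, -0.0002, -0.0001] wz 0.0573
2 [-0.0101, -0.0002, -0.0001] wz 0.0573
3 [-0.0101, -0.0002, -0.0001] wz 0.0573
4 [-0.0101, -0.0002, -0.0001] wz 0.0573
```

Call:
apply_moves(
  series=[
    {"x": -0.0105, "y": -0.001, "z": 0, "wx": 0, "wy": 0, "wz": 0.055, "fingers": -1},
    {"x": -0.0105, "y": 0, "z": 0, "wx": 0, "wy": 0, "wz": 0.055, "fingers": -1},
    {"x": -0.0105, "y": 0, "z": 0, "wx": 0, "wy": 0, "wz": 0.055, "fingers": -1},
    {"x": -0.0105, "y": 0, "z": 0, "wx": 0, "wy": 0, "wz": 0.055, "fingers": -1},
  ],
)

```text
clock: 20.95
tool_pos: [0.5972, -0.0658, 0.0427]
eef_rot: [0.987, -0.163, 0.006, -0.001]
contact_force: [2.2, 0.3, -7.9]
opening: 0.174
```

```bash
python3 turn2.py 3 .18
```

```text
t 20.95 p [ 0.5972 -0.0658  0.0427] F [ 2.2  0.3 -7.9] open 15.34119405720239
r 0.04612971907041476 phi -1.8070779509059816
rot fix [-0.001  -0.0038 -0.0839]
needle [(0.51, 133), (0.54, 50), (0.57, 50), (0.6, 28), (0.63, 63), (0.66, 141), (0.69, 141)]
fork [(-0.35, 139), (0.02, 123), (0.05, 146)]
yaw -0.32676660945164837 tilt fix [-0.0015 -0.0037  0.    ] q7 -0.8003770511562133
yaw error to tangent -0.09048498534056382
0 [-0.0104, -0.0014, 0.0101] wz 0.0573
1 [-0.0101, 0.0, -0.0001] wz 0.0573
2 [-0.0101, 0.0, -0.0001] wz 0.0573
```

Call:
apply_moves(
  series=[
    {"x": -0.0105, "y": -0.001, "z": 0, "wx": 0, "wy": 0, "wz": 0.053, "fingers": -1},
    {"x": -0.0105, "y": 0, "z": 0, "wx": 0, "wy": 0, "wz": 0.053, "fingers": -1},
    {"x": -0.0105, "y": 0, "z": 0, "wx": 0, "wy": 0, "wz": 0.053, "fingers": -1},
    {"x": -0.0105, "y": 0, "z": 0, "wx": 0, "wy": 0, "wz": 0.053, "fingers": -1},
    {"x": -0.0105, "y": 0, "z": 0, "wx": 0, "wy": 0, "wz": 0.053, "fingers": -1},
  ],
)

```text
clock: 21.62
tool_pos: [0.5674, -0.0418, 0.0426]
eef_rot: [0.831, -0.556, 0.007, -0.004]
contact_force: [2.0, 0.1, -6.5]
opening: 0.172
```

```bash
python3 turn2.py 3 .18
```

```text
t 21.625 p [ 0.5674 -0.0418  0.0426] F [ 2.   0.1 -6.5] open 15.106984916466665
r 0.0455831776217168 phi -2.6681343378040863
rot fix [-0.0028 -0.0049 -0.3549]
needle [(0.1, 102), (0.13, 102), (0.16, 22), (0.19, 57), (0.22, 65), (0.25, 141)]
fork [(-0.35, 137), (0.02, 125)]
yaw -1.178115444141446 tilt fix [-0.0047 -0.0026  0.    ] q7 -1.4408308029095043
yaw error to tangent -0.0807774331322566
0 [-0.0103, -0.0007, 0.0101] wz 0.0573
1 [-0.0101, -0.0001, -0.0001] wz 0.0573
2 [-0.0101, -0.0001, -0.0001] wz 0.0573
```

Call:
apply_moves(
  series=[
    {"x": -0.0105, "y": -0.001, "z": 0, "wx": 0, "wy": 0, "wz": 0.053, "fingers": -1},
    {"x": -0.0105, "y": 0, "z": 0, "wx": 0, "wy": 0, "wz": 0.053, "fingers": -1},
    {"x": -0.0105, "y": 0, "z": 0, "wx": 0, "wy": 0, "wz": 0.053, "fingers": -1},
    {"x": 0, "y": 0, "z": 0, "wx": 0, "wy": 0, "wz": 0, "fingers": -1},
  ],
)

```text
clock: 22.18
tool_pos: [0.5625, -0.0183, 0.0426]
eef_rot: [-0.668, 0.744, -0.006, 0.004]
contact_force: [-0.3, 0.8, -4.7]
opening: 0.169
```

```bash
python3 turn2.py 3 .18; python3 - <<'E'
from h import *
im,_=snapshot("scene");b,_=snapshot("side")
cv2.imwrite("pics/dial.png",np.hstack([cv2.resize(im[270:350,180:285,::-1],(420,320),interpolation=cv2.INTER_CUBIC),cv2.resize(b[170:250,280:370,::-1],(360,320),interpolation=cv2.INTER_CUBIC)]))
E
```

```text
t 22.175 p [ 0.5625 -0.0183  0.0426] F [-0.3  0.8 -4.7] open 14.852935092512663
r 0.04555414459657423 phi 3.0828339424599616
rot fix [-0.0032 -0.0045 -0.5143]
needle [(-0.18, 117), (-0.15, 80), (-0.12, 8), (-0.09, 8), (-0.06, 93)]
fork [(-0.35, 138), (0.02, 123), (0.05, 145)]
yaw -1.6788231634551698 tilt fix [-0.0048 -0.0007  0.    ] q7 -1.7808967250437162
yaw error to tangent -0.049268125530441687
0 [-0.0102, -0.0009, 0.0102] wz 0.0573
1 [-0.0101, -0.0004, -0.0] wz 0.0573
2 [-0.0101, -0.0004, -0.0] wz 0.0573
```

View pics/dial.png

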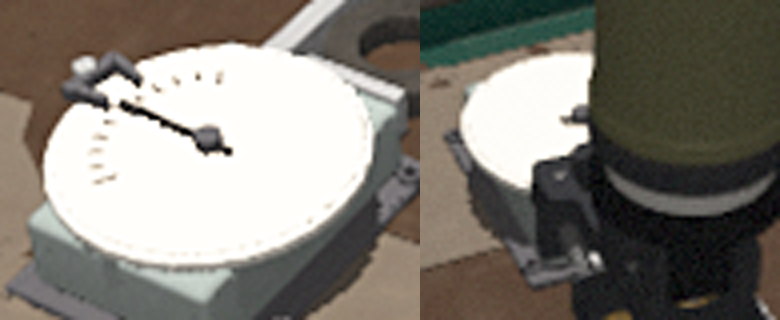

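Needle tip at (122,103), dial hub (208,138), prong tips (107,102) and (140,84): the needle is in the gap but close to the first-seen prong. Computing the angles.

```bash
python3 - <<'E'
from h import *
W=lambda u,v:world("scene",(180+u/4-.37,270+v/4-.37),.0485)[:2]
c=W(208,139)
for n,q in(("tip",(122,103)),("p1 tip",(107,103)),("p1 root",(72,91)),("p2 tip",(140,84)),("p2 root",(112,64))):
    d=W(*q)-c;print(n,W(*q).round(4),"r",np.hypot(*d).round(4),"ang",np.arctan2(d[1],d[0]).round(3))
im=cv2.imread("pics/dial.png")
C=c
im,_=snapshot("scene");g=im.max(2).astype(np.float32)
th=np.arange(-.6,.35,.025)
for r in(.030,.038,.043,.046,.049,.052,.055):
    print(r,[int(cv2.getRectSubPix(g,(1,1),tuple(map(float,pix("scene",(C[0]+r*np.cos(t),C[1]+r*np.sin(t),.0485)))))[0,0]) for t in th])
print(th.round(2).tolist())
E
```

```text
tip [0.6951 0.2625] r 0.0435 ang -0.06
p1 tip [0.7005 0.2652] r 0.0487 ang 0.002
p1 root [0.7177 0.2655] r 0.0659 ang 0.005
p2 tip [0.6958 0.2496] r 0.0467 ang -0.339
p2 root [0.7137 0.2443] r 0.0653 ang -0.324
0.03 [255, 255, 255, 255, 255, 255, 255, 255, 255, 255, 255, 255, 255, 255, 255, 255, 255, 255, 220, 161, 90, 17, 35, 96, 191, 248, 252, 254, 255, 255, 255, 255, 255, 255, 255, 255, 255, 255]
0.038 [239, 254, 255, 254, 252, 243, 227, 198, 197, 236, 255, 255, 254, 253, 252, 243, 238, 234, 217, 194, 156, 103, 56, 33, 79, 151, 240, 255, 255, 255, 254, 254, 253, 253, 253, 253, 254, 255]
0.043 [248, 255, 255, 255, 255, 255, 240, 212, 233, 255, 255, 253, 255, 255, 255, 248, 251, 252, 250, 212, 136, 78, 40, 56, 165, 239, 255, 255, 255, 255, 255, 236, 198, 171, 208, 249, 253, 254]
0.046 [255, 255, 255, 255, 255, 255, 255, 255, 255, 238, 214, 147, 120, 225, 254, 254, 255, 255, 254, 251, 224, 233, 253, 237, 213, 185, 186, 166, 185, 255, 255, 255, 254, 254, 254, 255, 255, 255]
0.049 [255, 255, 255, 255, 254, 255, 255, 255, 192, 127, 42, 49, 158, 244, 255, 255, 255, 255, 255, 255, 255, 254, 243, 184, 85, 36, 64, 175, 249, 254, 255, 254, 255, 255, 255, 255, 255, 255]
0.052 [255, 255, 255, 255, 255, 255, 253, 242, 160, 90, 66, 85, 186, 254, 255, 255, 255, 255, 255, 255, 252, 204, 115, 83, 65, 53, 67, 119, 209, 255, 255, 255, 255, 255, 255, 255, 255, 255]
0.055 [254, 254, 254, 254, 255, 255, 254, 235, 160, 108, 71, 62, 132, 252, 254, 255, 255, 254, 254, 255, 237, 183, 138, 105, 73, 46, 78, 197, 253, 255, 255, 255, 255, 255, 255, 255, 255, 255]
[-0.6, -0.57, -0.55, -0.52, -0.5, -0.47, -0.45, -0.42, -0.4, -0.37, -0.35, -0.32, -0.3, -0.27, -0.25, -0.22, -0.2, -0.17, -0.15, -0.12, -0.1, -0.07, -0.05, -0.02, 0.0, 0.03, 0.05, 0.08, 0.1, 0.13, 0.15, 0.18, 0.2, 0.23, 0.25, 0.28, 0.3, 0.33]
```

Call:
apply_moves(
  series=[
    {"x": -0.0115, "y": -0.001, "z": 0, "wx": 0, "wy": 0, "wz": 0.055, "fingers": -1},
    {"x": 0, "y": 0, "z": 0, "wx": 0, "wy": 0, "wz": 0, "fingers": -1},
    {"x": 0, "y": 0, "z": 0, "wx": 0, "wy": 0, "wz": 0, "fingers": -1},
  ],
)

```text
clock: 22.75
tool_pos: [0.5635, -0.0108, 0.0426]
eef_rot: [-0.602, 0.799, -0.005, 0.004]
contact_force: [0.6, -0.9, -3.6]
opening: 0.173
```

```bash
python3 turn2.py 1 .1; cat > fine.py <<'E'
from h import *
C=np.array([.6547,.2656]);C=world("scene",(180+208/4-.37,270+139/4-.37),.0485)[:2]
im,_=snapshot("scene");g=255-im.max(2).astype(np.float32)
th=np.arange(-.7,.4,.01)
def cen(r,a,b):
    w=np.array([cv2.getRectSubPix(g,(1,1),tuple(map(float,pix("scene",(C[0]+r*np.cos(t),C[1]+r*np.sin(t),.0485)))))[0,0] for t in th]);w[(th<a)|(th>b)|(w<60)]=0
    return round(float((w*th).sum()/max(w.sum(),1)),3)
print("needle",[cen(r,-.4,.3) for r in(.026,.030,.034,.041)],"prongs",[(cen(r,-.45,-.25),cen(r,-.08,.12)) for r in(.050,.053)])
E
python3 fine.py
```

```text
t 22.75 p [ 0.5635 -0.0108  0.0426] F [ 0.6 -0.9 -3.6] open 15.234332643075696
r 0.04563466530061279 phi 2.9157790237813717
rot fix [-0.0034 -0.0038 -0.5688]
needle [(-0.22, 132), (-0.19, 91), (-0.16, 101)]
fork [(-0.35, 138), (0.02, 124), (0.05, 144)]
yaw -1.8500160138016288 tilt fix [-0.0044  0.0002 -0.    ] q7 -1.8928549675120843
yaw error to tangent -0.05340605719831082
0 [-0.0057, -0.0006, 0.0102] wz 0.0318
needle [-0.145, -0.129, -0.152, -0.134] prongs [(-0.348, 0.019), (-0.348, 0.01)]
```

The needle is at -0.14 and the gap middle at -0.165, about 1 mm off. Releasing and lifting clear.

Call:
apply_moves(
  series=[
    {"x": 0, "y": 0, "z": 0, "wx": 0, "wy": 0, "wz": 0, "fingers": -0.4},
    {"x": 0, "y": 0, "z": 0, "wx": 0, "wy": 0, "wz": 0, "fingers": -0.4},
    {"x": 0, "y": 0, "z": 0, "wx": 0, "wy": 0, "wz": 0, "fingers": -0.4},
    {"x": 0, "y": 0, "z": -0.04, "wx": 0, "wy": 0, "wz": 0, "fingers": -0.4},
    {"x": 0, "y": 0, "z": -0.06, "wx": 0, "wy": 0, "wz": 0, "fingers": -0.4},
    {"x": 0, "y": 0, "z": -0.06, "wx": 0, "wy": 0, "wz": 0, "fingers": -0.4},
    {"x": 0, "y": 0, "z": 0, "wx": 0, "wy": 0, "wz": 0, "fingers": -0.4},
    {"x": 0, "y": 0, "z": 0, "wx": 0, "wy": 0, "wz": 0, "fingers": -0.4},
  ],
)

```text
clock: 23.85
tool_pos: [0.5624, -0.0115, 0.1754]
eef_rot: [-0.602, 0.798, -0.006, 0.005]
contact_force: [0.8, -0.1, -0.8]
opening: 0.298
```

```bash
python3 fine.py; python3 - <<'E'
from h import *
s=get_state();print(s["clock"],s["tool_pos"],s["contact_force"],s["qd"].round(3))
im,d=snapshot("scene");b,_=snapshot("side")
cv2.imwrite("pics/fin.png",np.hstack([cv2.resize(im[200:380,170:370,::-1],(400,360),interpolation=cv2.INTER_CUBIC),cv2.resize(b[160:340,220:420,::-1],(400,360),interpolation=cv2.INTER_CUBIC)]))
C=camera_model("scene");K=C["camera_matrix"];T=C["world_from_camera"]
v,u=np.mgrid[:480,:640];P=np.stack([(u-K[0,2])/K[0,0]*d,-(v-K[1,2])/K[1,1]*d,-d],-1)@T[:3,:3].T+T[:3,3]
k=(P[...,2]>.013)&(P[...,2]<.0195)&(im.max(2)<110)&(P[...,0]>.58)&(P[...,0]<.672)&(P[...,1]>.08)&(P[...,1]<.19)
q=P[k][:,:2].astype(np.float32);print(k.sum(),cv2.minEnclosingCircle(q),np.percentile(q,[2,98],axis=0),np.median(P[k][:,2]))
E
```

```text
needle [-0.145, -0.129, -0.152, -0.134] prongs [(-0.348, 0.019), (-0.347, 0.01)]
23.9 [ 0.56266923 -0.01154366  0.17532792] [ 0.77211366  0.10062896 -0.22373231] [-0.     0.016  0.001  0.002 -0.002 -0.003 -0.   ]
627 ((0.6409019231796265, 0.13376688957214355), 0.0592530257999897) [[0.60496667 0.09115914]
 [0.67133617 0.17213931]] 0.016835273289023678
```

View pics/fin.png

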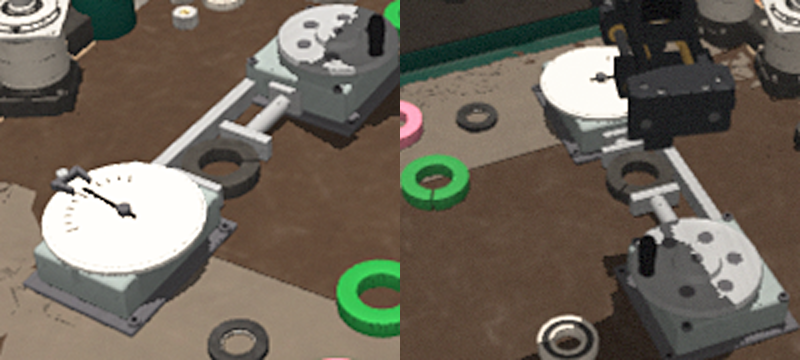

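The ring lies flat and clamped between jaw and anvil against the fence, the needle points into the fork, and the gripper is clear. Handing in.

```bash
python3 -c "
from plant import *
print(finish_job())"
```

```text
the job is handed in; nothing more can be done
None
```

The clamp ring is in the bay against the fence, clamped between jaw and anvil, and the needle is in the set fork. I handed the job in at about 24 s on the robot's clock; the hand-in reports no verdict.

**How it was done:** I gripped the ring by its front wall, slid it to the fence until I felt about 5 N, and let go. I then turned the handwheel clockwise by its peg through about one turn.

**Last checks, with the gripper lifted clear:**
- **Needle:** it reads about -0.14 rad and the middle of the fork gap about -0.165 rad (angles in the scene image), so the tip is about 1 mm off the middle. It stayed there after I let go.
- **Fork:** its prongs are where they were at the start.
- **Ring:** the last depth picture puts its centre near x = 0.638, against an expected home of about 0.636. Its top is 16–17 mm high, so it lies flat. That picture's circle fit was poor because nearby parts got into it, so I took the position from the ring's edges.
- **Seal and bearing:** they looked undisturbed in the pictures; I did not measure them again.
- **Not measured:** the force between jaw and ring. I infer it from the moved needle.

**What went wrong or disagreed:**
- **First move:** the first move calls were refused for incomplete rows, so nothing moved.
- **Finger height:** the real fingertips sit 37.5 mm higher than the reported tool point. My first grasp therefore closed on air above the ring, and I corrected for that offset afterwards.
- **Peg:** it worked toward the pad edge once and slipped out once. I recentred the first time, then gripped it again with the fingers along the direction of travel. The wheel stayed where it was both times.

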